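# Set out the weighing and dissolving station

## Robot

A 7-joint arm with a two-finger parallel gripper is mounted at the origin on the work surface. World frame = base frame: x ahead of the robot, y to its left, z up, the work surface at z = 0. Lengths are in m, angles in rad, forces in N, time in s.
With the tool pointing down it reaches from about 0.425 to 1.025 m from the base axis. Payload 9.4 kg.
Tool frame: the origin (TCP) lies midway between the tips of the shut fingers; the grasp point (between the pads) lies arm.grip_point_offset behind it (arm.grip_point_offset is the distance from the TCP to the grasp point, in m); z points along the fingers, x is the direction in which the jaws open and shut, and the axes are right-handed (so a half turn about z gives the same grasp; the last joint's range is limited). The gripper opens to 85 mm and grips with 20 to 120 N. Pads are 22 mm wide; open, the fingers measure 114 mm over their backs; the gripper's body (76 mm by 85 mm) begins 54 mm behind the grasp point. The pads swing forward as they close: fully open they stand 13 mm farther back than shut.
Start: joints at [-1.236, 0.599, -0.003, 1.599, 0.002, 0.943, -0.08], TCP at [0.29, 0.664, 0.231] pointing down, gripper open.
Joint ranges: [-2.57, 2.57], [-0.35, 1.97], [-1.29, 1.29], [0.11, 2.56], [-1.05, 4.19], [0.11, 1.86], [-2.63, 2.63]. Speed limits (rad/s): [2.22, 2.22, 3.01, 3.01, 3.14, 3.14, 3.14].

## Interface

Orientations are given as a unit quaternion [w, x, y, z].
In Python, from plant import sensors, get_image, arm gives the robot as it stands.
- The arm moves only by the shell command python3 -m inch 'ROWS' [OPENING] [FORCE]. ROWS is JSON, a list of rows, each an object of numbers: "x", "y", "z": the shift along the world's x, y, z in mm; "twist": the turn about the world's z in rad. In form: [{"x": .., "y": .., "z": .., "twist": ..}, ...]. A call has 1 to 8 rows; each row is the pose to reach, as a shift and turn from the pose measured when the call began; what a row does not reach only later rows make up. A row lasts 1/12 s, in which the tool goes at most 41.7 mm and 7.16 degrees, less where a joint would pass 70% of its speed; a pose out of reach is approached as far as the arm can. A call with a gripper value outside its range is refused whole. OPENING is the finger opening in mm, from 0 to 85.4, set as the call begins (- or left out, the last holds). The fingers move at their own pace and stop on an object; FORCE is the grip in N (left out, the last holds). Time passes only in rows, so rows that repeat a pose let the fingers close. It gives the time, the measured TCP pose, the force and the opening at its end, in the units of the state.
- sensors.get_obs(): the state, without advancing time (a new reading comes with each control period).
- get_image(name): name is "scene" or "top" or "wrist"; returns a dict with "image" (400x640x3 uint8, red, green, blue), "z_map" (400x640 float32, m along the optical axis (not along the pixel's ray), 0 where there is no reading), "fx", "fy", "cx", "cy" (pixels), "k1" (the pictures are not rectified: a ray, as slopes to the right and down, at radius r is drawn at 1 + k1 r^2 times it, then the intrinsics apply), "eye" and "rotation" of the camera in the world. Camera axes: x right, y down, z forward; pixel columns grow to the right and rows downward; lengths in m; the calibration is good to about 2 mm. A picture is of the moment at which its call begins.
- arm.hand_in(): hands the job in, once; it reports no verdict.
The state is a dict: "clock": time; "joints": joint angles; "joint_vel": joint speeds; "effort": joint torques, N m; "ee_pos": TCP position; "tool_rot": TCP orientation; "ft_force": force on the tool from outside, world axes, zero at the start; "moment": the same for the moment, N m; "width": opening from 0.0 (shut) to 1.0 (fully open).
Only numpy, scipy, OpenCV 4.12 (cv2) and the standard library are available. Lean on these libraries where they do the work, as an engineer would, in place of code of your own. Each camera call takes 0.05 s, during which the arm holds its last target.

## Task

Set out the station on the white liner: stand the glass beaker in the middle of the stirrer's round plate and put the knobbed glass cover on top of the beaker so that it covers the mouth; stand the small steel cup in the middle of the balance's round pan. Between stirrer and balance, stand the smaller of the two brown bottles on the middle of the liner, and stand the squat white jar directly in front of that bottle, on the robot's side of it, with about 20 mm of clear space between them. Do not tip anything over, and leave the bigger brown bottle where it is.

Things in the scene. Friction and masses are not known exactly. Their poses are not given: they have to be found in the camera images.
- liner: Thin white paper liner, fixed on the black bench, 200 (x) by 560 mm (y), 1 mm thick; things on it stand at bench height, z = 0. Origin: its middle; x points away from the robot, y to the robot's left, both within 0.12 rad. Stirrer and balance stand on it, their origins 200 mm to either side of its middle; which is left and which right varies.
- stirrer: Magnetic stirrer, fixed: low white housing 150 by 140 mm, 49 mm high, with a round steel plate of 100 mm diameter whose flat top is 60 mm above the bench; a dark control knob on the front, towards the robot. Origin: on the bench, straight under the centre of the plate.
- balance: Laboratory balance, fixed: low cream housing 160 by 140 mm, 37 mm high, with a round steel pan of 100 mm diameter whose flat top is 50 mm above the bench (the pan does not give way); a dark display strip at its front edge. Origin: on the bench, straight under the centre of the pan.
- beaker: Loose straight-walled clear glass beaker, open at the top, 56 mm outer diameter, 75 mm high, wall 3 mm, floor 5 mm, about 0.09 kg. Origin: centre of its underside; z up.
- cover: Loose flat glass cover: a disc of 72 mm diameter, 6 mm thick, with an upright steel knob in its middle, 18 mm diameter, rising 22 mm above the disc (28 mm in all). About 0.06 kg. Flat underside with no rim; it lies on the bench knob up. Origin: centre of its underside; z up through the knob.
- cup: Loose open steel weighing cup, 48 mm outer diameter, 45 mm high, wall 3 mm, about 0.08 kg. Origin: centre of its underside; z up.
- bottle: The smaller brown glass bottle, loose: body 56 mm diameter, 100 mm high in all, on top a white screw cap of 34 mm diameter that takes up the uppermost 20 mm (a good grip), shoulder just below. About 0.2 kg. Origin: centre of its underside; z up.
- jar: Loose squat white plastic jar with screw lid, closed: 56 mm diameter, the lid 58 mm (uppermost 14 mm), 50 mm high in all, about 0.12 kg. Origin: centre of its underside; z up.
- big_bottle: The bigger brown glass bottle, loose, same shape as the smaller: body 72 mm diameter, 150 mm high, white cap 34 mm diameter; it stands among the things and is to be left alone. Origin: centre of its underside.
There are look-alikes about, which are no part of the job. What is shaped like the balance but blue is not meant.

How it is judged:
At the end, for the whole second after the job is handed in: Upright, released, at rest: beaker within 15 mm of the plate centre, cover flat on its rim within 10 mm, cup within 15 mm of the pan centre, bottle within 15 mm of the liner's middle, jar on its robot side, axes 65 to 92 mm apart, within 30 mm of the liner's front-to-back midline (horizontal distance between beaker and stirrer below 0.015 m and z of beaker in the frame of stirrer between 0.055 and 0.066 m and horizontal distance between cover and beaker below 0.01 m and z of cover in the frame of beaker between 0.071 and 0.08 m and horizontal distance between cup and balance below 0.015 m and z of cup in the frame of balance between 0.045 and 0.056 m and horizontal distance between bottle and liner below 0.015 m and height (world z) of each of bottle, jar below 0.006 m and horizontal distance between jar and bottle between 0.065 and 0.092 m and x of jar in the frame of liner below -0.045 m and y of jar in the frame of liner between -0.03 and 0.03 m and angle between each of beaker, cover, cup, bottle, jar's own z axis and vertical below 0.1 rad and linear speed of each of beaker, cover, cup, bottle, jar below 0.02 m/s); the robot touches nothing.
It fails at once if the bigger brown bottle is moved by more than 20 mm or tipped (distance of big_bottle from where it was at the start of the episode above 0.02 m or angle between big_bottle's own z axis and vertical above 0.3 rad).
It fails at once if one of the five things is tipped over (angle between any of beaker, cover, cup, bottle, jar's own z axis and vertical above 0.8 rad).
It also fails if it takes over 115 s, if anything falls off the work surface, if the arm or the gripper's body presses on something with over 40 N, if the wrist force passes 120 N, or if a joint passes its speed limit or range.

## Working session

There is one attempt and no reset: what is moved stays moved. The work goes in short steps, Python scripts to look and compute and a shell command to move; the robot and the scene stay as the last step left them, time stands still between calls to the robot, and variables do not carry over. Pictures are saved under pics/ and viewed, and the job is handed in when it is done.

```bash
ls; mkdir -p pics
python3 - <<'E'
from plant import sensors, get_image, arm
import cv2
print(sensors.get_obs(), arm.grip_point_offset)
for n in ["scene","top","wrist"]:
    d=get_image(n); cv2.imwrite(f"pics/{n}0.png",d["image"][:,:,::-1])
    print(n,{k:v for k,v in d.items() if k not in("image","z_map")})
E
```

```text
pics
{'clock': 0.0, 'joints': array([-1.23571778,  0.60014443, -0.00255749,  1.60016678,  0.00182428,
        0.94287285, -0.07981891]), 'joint_vel': array([-0.00181843,  0.00023709, -0.00198018,  0.00064804, -0.00029225,
        0.0008743 , -0.00198342]), 'effort': array([ 2.11721635e-03, -7.76456308e+01,  1.56510394e+00, -2.58008176e+01,
        1.23049726e-02,  9.06456989e-03, -1.00383957e-05]), 'ee_pos': array([0.28999343, 0.6639463 , 0.23038962]), 'tool_rot': array([ 4.98700747e-04,  8.36713436e-01,  5.47640388e-01, -6.18754603e-04]), 'ft_force': array([ 0.18361518, -0.2746235 , -1.1319862 ]), 'moment': array([-0.06587619,  0.01231821, -0.03091906]), 'width': 1.0068931131476424} 0.0187
scene {'fx': 446.1674454228127, 'fy': 446.1674454228127, 'cx': 312.37931888245697, 'cy': 199.28615399930212, 'k1': -0.09124144362177429, 'eye': array([ 1.06779663, -0.68749087,  0.92787831]), 'rotation': array([-0.36400727,  0.85437686,  0.34334925, -0.14017912])}
top {'fx': 439.7166618969186, 'fy': 439.7166618969186, 'cx': 323.2274444883689, 'cy': 208.40811674924188, 'k1': 0.03284894896508992, 'eye': array([0.26975688, 0.02049626, 1.14758749]), 'rotation': array([-0.0504576 ,  0.7054493 , -0.70446424,  0.05937555])}
wrist {'fx': 290.08970926925554, 'fy': 290.08970926925554, 'cx': 316.03217453482256, 'cy': 199.61110732016698, 'k1': -0.006949468311697653, 'eye': array([0.23149403, 0.68894292, 0.37281016]), 'rotation': array([0.10913036, 0.82967982, 0.54280579, 0.07130103])}
```

View pics/scene0.png

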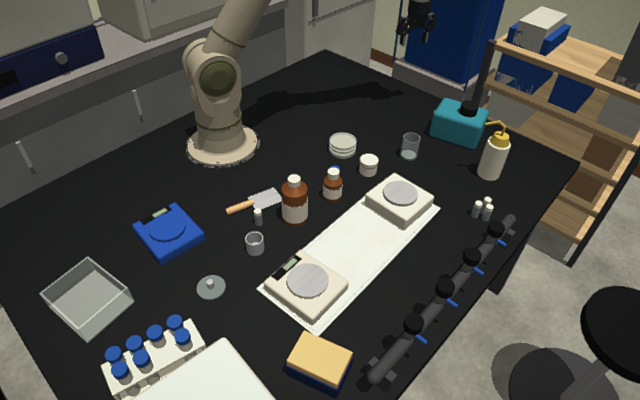

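View pics/top0.png

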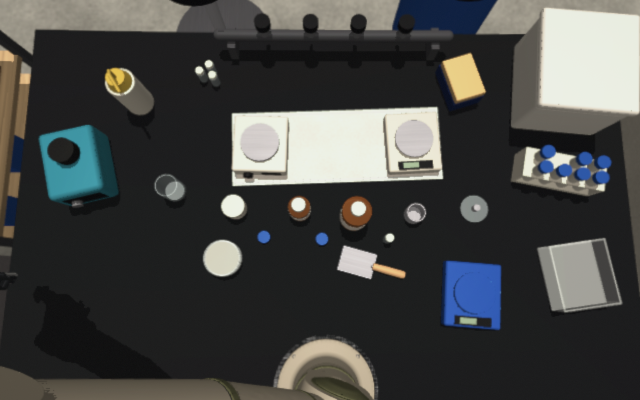

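View pics/wrist0.png

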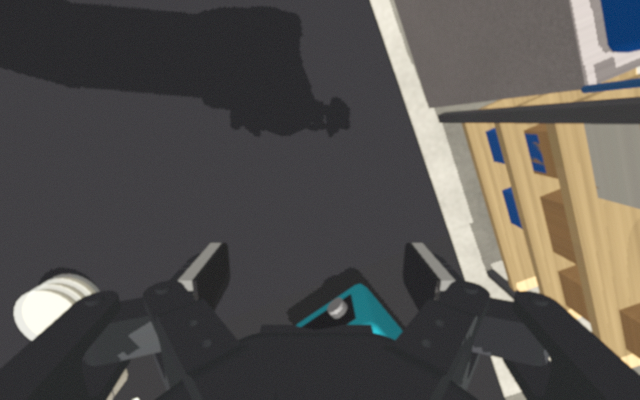

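The top view shows the stirrer at (260,142) and the balance at (413,140). The beaker is at (172,188), the jar at (233,207), the small bottle at (299,208), the big bottle at (356,212), the cup at (415,212) and the cover at (474,208). Next I'll measure their positions.

```bash
cat > h.py <<'E'
import numpy as np, cv2
from scipy.spatial.transform import Rotation as R
from plant import sensors, get_image, arm
def rot(d): q=d["rotation"]; return R.from_quat([q[1],q[2],q[3],q[0]]).as_matrix()
def slopes(d,uv):
    uv=np.atleast_2d(np.asarray(uv,float)); p=(uv-[d["cx"],d["cy"]])/[d["fx"],d["fy"]]
    s=p.copy()
    for _ in range(20): s=p/(1+d["k1"]*(s**2).sum(1,keepdims=True))
    return s
def plane(d,uv,z):
    s=slopes(d,uv); v=np.c_[s,np.ones(len(s))]@rot(d).T
    return d["eye"]+v*((z-d["eye"][2])/v[:,2])[:,None]
def cloud(d):
    v,u=np.mgrid[:400,:640]; s=slopes(d,np.c_[u.ravel(),v.ravel()])
    z=d["z_map"].ravel()[:,None]
    P=d["eye"]+(np.c_[s,np.ones(len(s))]*z)@rot(d).T
    P[z[:,0]==0]=np.nan
    return P.reshape(400,640,3)
def proj(d,P):
    c=(np.atleast_2d(P)-d["eye"])@rot(d); s=c[:,:2]/c[:,2:]
    return s*(1+d["k1"]*(s**2).sum(1,keepdims=True))*[d["fx"],d["fy"]]+[d["cx"],d["cy"]]
E
python3 - <<'E'
from h import *
for n in ["top","scene"]:
    d=get_image(n); P=cloud(d); print(n, "valid",(d["z_map"]>0).mean())
    x,y,z=P[...,0],P[...,1],P[...,2]
    reg=(x>0.3)&(x<0.9)&(abs(y)<0.6)
    print("bench z",np.nanmedian(z[reg]))
    for lo,hi in [(0.003,.3),(.004,.02),(.02,.035),(.035,.045),(.045,.054),(.055,.065),(.07,.09),(.09,.11),(.14,.16)]:
        m=(reg&(z>lo)&(z<hi)).astype(np.uint8)
        k,l,st,c=cv2.connectedComponentsWithStats(m)
        for i in range(1,k):
            if st[i,4]>25:
                q=P[l==i]; (cc,rr)=cv2.minEnclosingCircle(q[:,:2].astype(np.float32))
                print(f"{lo}-{hi} px{c[i].round()} n{st[i,4]} circ{np.round(cc,4)} r{rr:.4f} zmed{np.median(q[:,2]):.4f}")
    if n=="top":
        im=cv2.resize(d["image"][90:290,140:520],None,fx=2.1,fy=2.1,interpolation=cv2.INTER_CUBIC); cv2.imwrite("pics/topcrop.png",im[:,:,::-1])
E
```

```text
top valid 0.99580078125
bench z 0.0011460892354344665
0.003-0.3 px[548.  73.] n7393 circ[ 0.7769 -0.5583] r0.1296 zmed0.1724
0.003-0.3 px[334.  36.] n3314 circ[ 0.8968 -0.0188] r0.3144 zmed0.0812
0.003-0.3 px[460.  82.] n1944 circ[ 0.7948 -0.3617] r0.0793 zmed0.0650
0.003-0.3 px[212.  72.] n211 circ[0.8248 0.3141] r0.0408 zmed0.0418
0.003-0.3 px[129.  91.] n1442 circ[0.7614 0.5289] r0.0961 zmed0.1218
0.003-0.3 px[201.  74.] n121 circ[0.8225 0.3397] r0.0246 zmed0.0385
0.003-0.3 px[412. 143.] n3335 circ[ 0.6291 -0.2311] r0.1111 zmed0.0380
0.003-0.3 px[261. 146.] n3329 circ[0.6195 0.1716] r0.1098 zmed0.0497
0.003-0.3 px[329. 121.] n29 circ[ 0.6883 -0.0141] r0.0162 zmed0.0038
0.003-0.3 px[ 94. 165.] n2541 circ[0.5544 0.5902] r0.0909 zmed0.0950
0.003-0.3 px[540. 167.] n1935 circ[ 0.5515 -0.5522] r0.0668 zmed0.0688
0.003-0.3 px[170. 188.] n580 circ[0.5044 0.4092] r0.0449 zmed0.0412
0.003-0.3 px[234. 207.] n486 circ[0.4543 0.2396] r0.0366 zmed0.0489
0.003-0.3 px[299. 208.] n469 circ[0.4493 0.0702] r0.0385 zmed0.0700
0.003-0.3 px[355. 213.] n859 circ[ 0.4377 -0.0795] r0.0492 zmed0.1190
0.003
[... 15623 characters left out ...]
38 zmed0.0802
0.07-0.09 px[186. 346.] n76 circ[ 0.5754 -0.539 ] r0.0163 zmed0.0799
0.09-0.11 px[457. 116.] n436 circ[0.5577 0.5855] r0.0854 zmed0.0966
0.09-0.11 px[494. 154.] n129 circ[0.7422 0.4916] r0.0354 zmed0.1002
0.09-0.11 px[333. 172.] n90 circ[0.4467 0.0636] r0.0188 zmed0.0970
0.09-0.11 px[294. 198.] n140 circ[ 0.4325 -0.0786] r0.0354 zmed0.1007
0.09-0.11 px[176. 327.] n52 circ[ 0.5419 -0.5341] r0.0156 zmed0.1049
0.09-0.11 px[158. 339.] n72 circ[ 0.5325 -0.5762] r0.0157 zmed0.1022
0.09-0.11 px[184. 342.] n66 circ[ 0.5799 -0.5423] r0.0157 zmed0.1026
0.14-0.16 px[501. 137.] n159 circ[0.7425 0.4964] r0.0264 zmed0.1515
0.14-0.16 px[294. 179.] n110 circ[ 0.4292 -0.0748] r0.0180 zmed0.1472
```

View pics/topcrop.png

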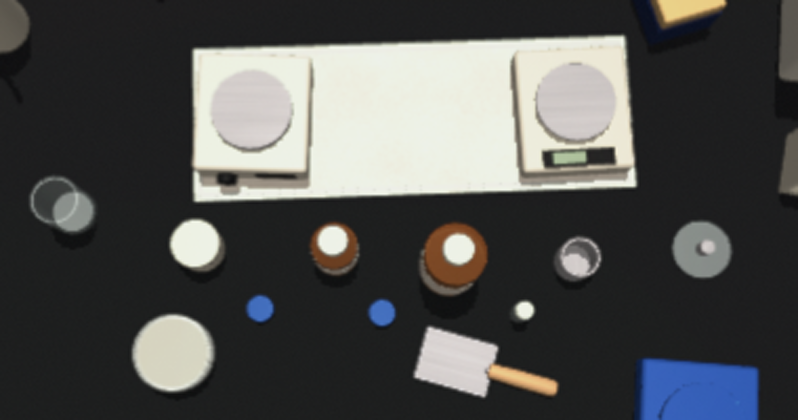

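Run:
```python
from h import *
T={"plate":(.615,.169,.06,.05),"pan":(.629,-.229,.05,.05),"cap":(.445,.067,.10,.017),"bigcap":(.427,-.073,.15,.017),"jar":(.45,.234,.05,.029),"cup":(.436,-.233,.045,.024),"beaker":(.497,.392,.075,.028),"knob":(.451,-.39,.028,.009),"disc":(.451,-.39,.006,.036)}
for n in ["top","scene"]:
    d=get_image(n); P=cloud(d)
    for k,(x,y,h,r) in T.items():
        m=(np.hypot(P[...,0]-x,P[...,1]-y)<r+.012)&(abs(P[...,2]-h)<.005)
        v,u=np.nonzero(m); q=plane(d,np.c_[u,v],h)[:,:2]
        c,rr=cv2.minEnclosingCircle(q.astype(np.float32))
        print(n,k,len(u),"circ",np.round(c,4),round(rr,4),"mean",q.mean(0).round(4),"exp r",r)
    for (k,box) in {"top":[("a",(150,165,50,45,9))],"scene":[("b",(385,120,55,50,9))]}[n]:
        u,v,w,hh,s=box; cv2.imwrite(f"pics/bk_{n}.png",cv2.resize(d["image"][v:v+hh,u:u+w],None,fx=s,fy=s,interpolation=cv2.INTER_CUBIC)[:,:,::-1])
    # liner corners
    if n=="top":
        im=d["image"].astype(int); w=((im.min(2)>150)).astype(np.uint8); w[:100]=0; w[190:]=0; w[:,:225]=0; w[:,450:]=0
        c=max(cv2.findContours(w,cv2.RETR_EXTERNAL,cv2.CHAIN_APPROX_NONE)[0],key=cv2.contourArea)
        b=cv2.boxPoints(cv2.minAreaRect(c)); q=plane(d,b,.001)
        print("liner",q[:,:2].round(4).tolist(),q.mean(0).round(4))
```

```text
top plate 1130 circ [0.6121 0.1696] 0.0504 mean [0.6123 0.1697] exp r 0.05
top pan 1091 circ [ 0.6275 -0.2282] 0.05 mean [ 0.6274 -0.2281] exp r 0.05
top cap 151 circ [0.4437 0.0678] 0.0171 mean [0.444  0.0677] exp r 0.017
top bigcap 166 circ [ 0.427  -0.0722] 0.0169 mean [ 0.4267 -0.0724] exp r 0.017
top jar 403 circ [0.4484 0.2338] 0.0288 mean [0.4485 0.2339] exp r 0.029
top cup 83 circ [ 0.433  -0.2283] 0.0245 mean [ 0.4335 -0.2285] exp r 0.024
top beaker 100 circ [0.4948 0.3954] 0.0281 mean [0.4944 0.3953] exp r 0.028
top knob 39 circ [ 0.4494 -0.3874] 0.0091 mean [ 0.4495 -0.3878] exp r 0.009
top disc 660 circ [ 0.4507 -0.3884] 0.0479 mean [ 0.4492 -0.388 ] exp r 0.036
liner [[0.711, 0.2596], [0.7322, -0.3132], [0.5303, -0.3114], [0.511, 0.2475]] [ 0.6211 -0.0294  0.001 ]
scene plate 599 circ [0.6159 0.1648] 0.051 mean [0.6179 0.1638] exp r 0.05
scene pan 1084 circ [ 0.6316 -0.2321] 0.0499 mean [ 0.6328 -0.2332] exp r 0.05
scene cap 72 circ [0.4502 0.0616] 0.0187 mean [0.4492 0.0624] exp r 0.017
scene bigcap 89 circ [ 0.4326 -0.0776] 0.0177 mean [ 0.4318 -0.0773] exp r 0.017
scene jar 153 circ [0.4555 0.2293] 0.0309 mean [0.4533 0.2305] exp r 0.029
scene cup 66 circ [ 0.4388 -0.233 ] 0.025 mean [ 0.4384 -0.233 ] exp r 0.024
scene beaker 45 circ [0.4989 0.3893] 0.0301 mean [0.4979 0.3903] exp r 0.028
scene knob 40 circ [ 0.4539 -0.3927] 0.0098 mean [ 0.4541 -0.3917] exp r 0.009
scene disc 528 circ [ 0.4536 -0.3898] 0.0472 mean [ 0.455  -0.3928] exp r 0.036
```

```bash
python3 -c "
import cv2,numpy as np
a=cv2.imread('pics/bk_top.png');b=cv2.imread('pics/bk_scene.png')
h=max(a.shape[0],b.shape[0]);f=lambda i:cv2.resize(i,(390,390))
cv2.imwrite('pics/bk.png',np.hstack([f(a),f(b)]))"
```

```text
(no output)
```

View pics/bk.png

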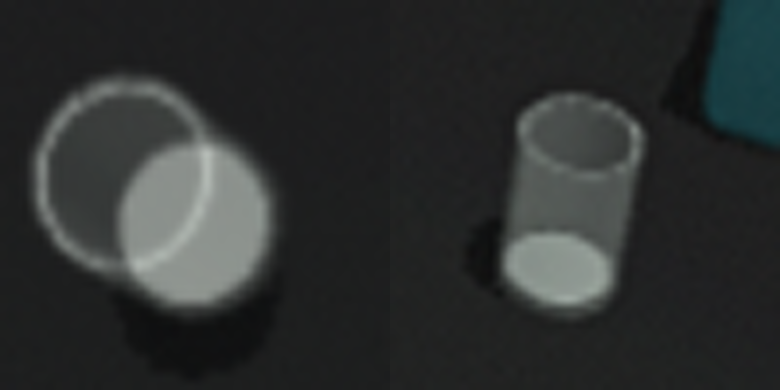

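The top picture shows the beaker rim at about (168,185) and its floor at (174,191). The two cameras differ by about (4,−5) mm everywhere, so I'll use the averages. Now I'll go to the beaker.

```bash
python3 -m inch '[{"x":25,"y":-33,"twist":-0.12},{"x":50,"y":-66,"twist":-0.24},{"x":75,"y":-99,"twist":-0.36},{"x":100,"y":-132,"twist":-0.48},{"x":125,"y":-165,"twist":-0.6},{"x":150,"y":-198,"twist":-0.72},{"x":175,"y":-231,"twist":-0.84},{"x":200,"y":-264,"twist":-0.96}]' 85 30; python3 -m inch '[{"x":8,"y":-9,"twist":-0.1},{"x":8,"y":-9,"twist":-0.2},{"x":8,"y":-9,"twist":-0.2}]'
python3 - <<'E'
from h import *
o=sensors.get_obs(); q=o["tool_rot"]; M=rot({"rotation":q}); print(o["ee_pos"],np.degrees(np.arctan2(M[1,0],M[0,0])),o["joints"],M[:,2],o["clock"])
d=get_image("wrist"); cv2.imwrite("pics/w1.png",d["image"][:,:,::-1]); print(proj(d,[[.4968,.3924,.075],[.4968,.3924,0]]))
E
```

```text
[0.2901602  0.66429758 0.2310951 ] 66.40782014387607 [-1.23571207  0.59947608 -0.00249455  1.59954657  0.00181989  0.94290666
 -0.07980608] [-4.75832955e-05 -3.37404385e-04 -9.99999942e-01] 0.35
[[190.55892029 405.74939954]
 [210.34979425 360.82193028]]schema error: expected keys x, y, z, twist
schema error: expected keys x, y, z, twist
```

View pics/w1.png

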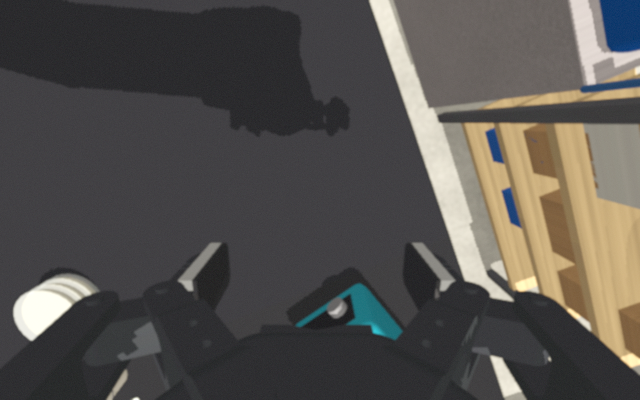

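The arm didn't move because every row needs all four keys, so the picture is the same as before. I'll resend the rows.

```bash
python3 -m inch '[{"x":25,"y":-33,"z":0,"twist":-0.12},{"x":50,"y":-66,"z":0,"twist":-0.24},{"x":75,"y":-99,"z":0,"twist":-0.36},{"x":100,"y":-132,"z":0,"twist":-0.48},{"x":125,"y":-165,"z":0,"twist":-0.6},{"x":150,"y":-198,"z":0,"twist":-0.72},{"x":175,"y":-231,"z":0,"twist":-0.84},{"x":207,"y":-272,"z":0,"twist":-0.96}]' 85 30; python3 -m inch '[{"x":0,"y":0,"z":-10,"twist":-0.1},{"x":0,"y":0,"z":-20,"twist":-0.2},{"x":0,"y":0,"z":-20,"twist":-0.2}]'
cat >> h.py <<'E'
def st():
    o=sensors.get_obs(); M=rot({"rotation":o["tool_rot"]}); print("pos",o["ee_pos"].round(4),"jaw",round(np.arctan2(M[1,0],M[0,0]),3),"zx",M[:,2].round(3),"w",round(o["width"],3),"F",o["ft_force"].round(1),"t",round(o["clock"],2))
    return o
def pic(n,f): d=get_image(n); cv2.imwrite(f"pics/{f}.png",d["image"][:,:,::-1]); return d
E
python3 - <<'E'
from h import *
print(st()["joints"])
d=pic("wrist","w2"); print(proj(d,[[.4968,.3924,.075],[.4968,.3924,0]]))
E
```

```text
clock: 1.07
ee_pos: [0.4916, 0.3989, 0.2315]
tool_rot: [-0.0, 0.995, 0.097, 0.0]
ft_force: [0.9, 1.0, 0.2]
width: 0.996
clock: 1.32
ee_pos: [0.4914, 0.3977, 0.2101]
tool_rot: [0.001, 1.0, -0.006, -0.001]
ft_force: [-0.7, 0.2, -0.3]
width: 0.992
pos [0.4914 0.3977 0.2101] jaw -0.013 zx [-0.001 -0.001 -1.   ] w 0.992 F [-0.7  0.2 -0.3] t 1.32
[-0.98032648  0.52688289  0.31541058  1.85513071 -0.22018343  0.79537143
 -0.56233558]
[[320.37906989 194.80106894]
 [319.53294404 180.09511448]]
```

View pics/w2.png

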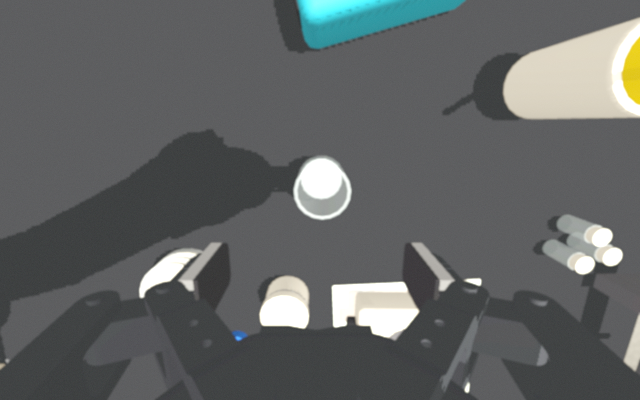

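The wrist picture shows the beaker rim centred at (323,190). That agrees with my estimate to within about 4 mm. Descending.

```bash
python3 -m inch '[{"x":7,"y":-4,"z":-20,"twist":0.013},{"x":7,"y":-4,"z":-55,"twist":0.013},{"x":7,"y":-4,"z":-90,"twist":0.013},{"x":7,"y":-4,"z":-125,"twist":0.013},{"x":7,"y":-4,"z":-150,"twist":0.013},{"x":7,"y":-4,"z":-170,"twist":0.013},{"x":7,"y":-4,"z":-180,"twist":0.013},{"x":7,"y":-4,"z":-180,"twist":0.013}]'
python3 - <<'E'
from h import *
st();d=pic("wrist","w3"); pic("scene","s3")
E
```

```text
clock: 2.03
ee_pos: [0.4971, 0.3948, 0.0291]
tool_rot: [0.001, 1.0, 0.006, -0.002]
ft_force: [0.5, 0.1, -0.1]
width: 0.996
pos [0.4971 0.3948 0.0291] jaw 0.011 zx [-0.003 -0.002 -1.   ] w 0.996 F [ 0.5  0.1 -0.1] t 2.03
```

View pics/w3.png

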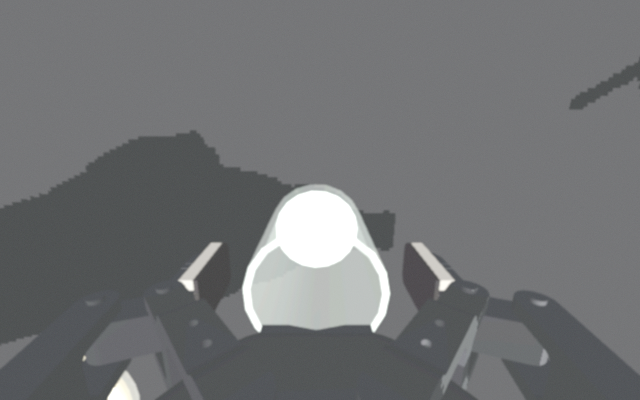

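The beaker sits centred between the pads, with its rim at about (318,292). Closing.

```bash
python3 -m inch '[{"x":0,"y":0,"z":0,"twist":0},{"x":0,"y":0,"z":0,"twist":0},{"x":0,"y":0,"z":0,"twist":0},{"x":0,"y":0,"z":0,"twist":0},{"x":0,"y":0,"z":0,"twist":0},{"x":0,"y":0,"z":0,"twist":0}]' 45 30
python3 - <<'E'
from h import *
o=st();d=pic("wrist","w4"); e=o["ee_pos"]; print(proj(d,[[e[0],e[1],.075],[e[0],e[1]+.028,.075],[e[0]+.028,e[1],.075],[e[0]-.028,e[1],.075],[e[0],e[1],.005]]).round(1))
E
```

```text
clock: 2.63
ee_pos: [0.499, 0.396, 0.0334]
tool_rot: [-0.001, 1.0, 0.005, 0.0]
ft_force: [-1.0, -0.3, 7.7]
width: 0.662
pos [0.499  0.396  0.0334] jaw 0.01 zx [ 0.001  0.002 -1.   ] w 0.662 F [-1.  -0.3  7.7] t 2.63
[[313.2 290.6]
 [313.8 223.1]
 [384.5 291.2]
 [241.8 290. ]
 [314.  228.1]]
```

View pics/w4.png

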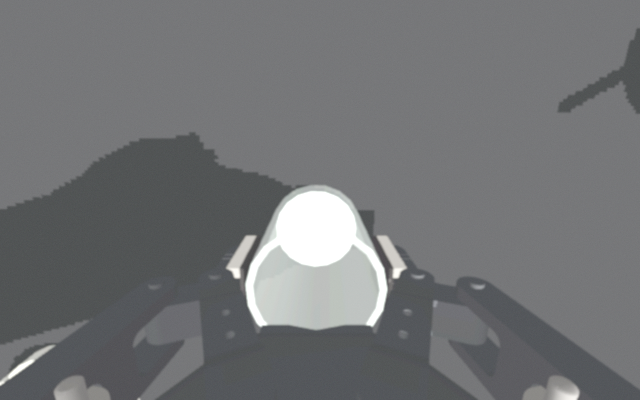

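The width reads 56.5 mm, so the beaker is held. The rim at (317,289) is where it should be for a beaker centred on the TCP. Next I'll lift it and carry it over the plate.

```bash
python3 -m inch '[{"x":0,"y":0,"z":25,"twist":0},{"x":0,"y":0,"z":60,"twist":0},{"x":10,"y":-20,"z":90,"twist":0},{"x":30,"y":-55,"z":95,"twist":0},{"x":50,"y":-92,"z":95,"twist":0},{"x":68,"y":-128,"z":95,"twist":0},{"x":86,"y":-164,"z":95,"twist":0},{"x":102,"y":-198,"z":95,"twist":0}]'; python3 -m inch '[{"x":10,"y":-18,"z":0,"twist":0},{"x":15,"y":-29,"z":-8,"twist":-0.01},{"x":15,"y":-29,"z":-8,"twist":-0.01},{"x":15,"y":-29,"z":-8,"twist":-0.01}]'
python3 - <<'E'
from h import *
o=st();d=pic("wrist","w5"); pic("scene","s5")
d=get_image("top"); c=d["image"][100:190,200:320]; cv2.imwrite("pics/t5.png",cv2.resize(c,None,fx=6,fy=6,interpolation=cv2.INTER_CUBIC)[:,:,::-1])
E
```

```text
clock: 3.35
ee_pos: [0.6021, 0.1959, 0.1296]
tool_rot: [-0.001, 1.0, 0.005, 0.001]
ft_force: [0.7, 0.2, -1.2]
width: 0.661
clock: 3.68
ee_pos: [0.6165, 0.1674, 0.1213]
tool_rot: [-0.001, 1.0, -0.0, 0.001]
ft_force: [0.1, 1.7, -0.7]
width: 0.657
pos [0.6165 0.1674 0.1213] jaw -0.0 zx [ 0.002  0.003 -1.   ] w 0.657 F [ 0.1  1.7 -0.7] t 3.68
```

View pics/w5.png

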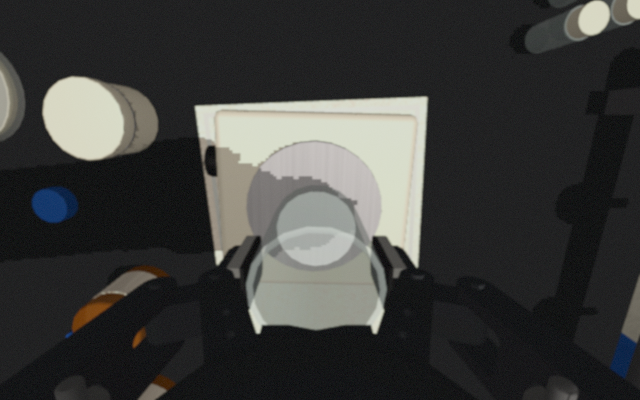

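View pics/s5.png

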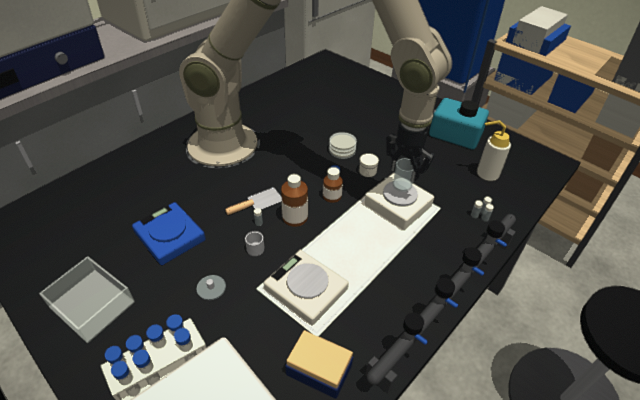

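In the wrist picture the plate is centred at about (315,205) and the beaker floor at (316,229). I'll cast both to compare them.

Run:
```python
from h import *
d=get_image("wrist"); e=st()["ee_pos"]
# plate ellipse: left/right/top pts from image gradient
g=d["image"].astype(int)
for r in (170,185,200): print(r,[ (c,int(g[r,c].mean())) for c in list(range(244,262,2))+list(range(368,392,2))])
print([(r,int(g[r,315].mean())) for r in range(130,160,2)])
# plate-plane cloud cross-check
P=cloud(d); m=(abs(P[...,2]-.06)<.004)&(np.hypot(P[...,0]-.615,P[...,1]-.168)<.06); q=P[m]
print(m.sum(), cv2.minEnclosingCircle(q[:,:2].astype(np.float32)))
# back half only (y greater)
a=[]
from scipy.optimize import least_squares
s=np.linspace(-.045,.045,13)
top=[q[(abs(q[:,0]-(.616+t))<.002)][:,1].max() for t in s]
f=least_squares(lambda p:np.hypot(.616+s-p[0],np.array(top)-p[1])-.05,[.615,.168]); print("plate wrist",f.x,f.cost)
print("floor wrist",plane(d,[[316,229]],e[2]-.0334+.005))
```

```text
pos [0.6163 0.1692 0.1216] jaw 0.003 zx [ 0.002  0.003 -1.   ] w 0.657 F [-0.1 -0.3 -1.2] t 3.88
170 [(244, 147), (246, 148), (248, 148), (250, 148), (252, 147), (254, 147), (256, 148), (258, 142), (260, 125), (368, 186), (370, 205), (372, 213), (374, 214), (376, 213), (378, 213), (380, 212), (382, 212), (384, 213), (386, 213), (388, 213), (390, 213)]
185 [(244, 147), (246, 147), (248, 146), (250, 144), (252, 124), (254, 120), (256, 120), (258, 118), (260, 117), (368, 191), (370, 191), (372, 189), (374, 190), (376, 191), (378, 208), (380, 213), (382, 212), (384, 213), (386, 213), (388, 212), (390, 212)]
200 [(244, 146), (246, 142), (248, 122), (250, 114), (252, 116), (254, 119), (256, 118), (258, 117), (260, 116), (368, 188), (370, 187), (372, 188), (374, 189), (376, 186), (378, 188), (380, 192), (382, 210), (384, 213), (386, 212), (388, 213), (390, 212)]
[(130, 214), (132, 214), (134, 213), (136, 213), (138, 213), (140, 213), (142, 200), (144, 169), (146, 194), (148, 192), (150, 192), (152, 193), (154, 191), (156, 191), (158, 192)]
6556 ((0.6162893176078796, 0.1696012020111084), 0.04994507133960724)
plate wrist [0.61641063 0.16965083] 1.3605069448829585e-06
floor wrist [[0.61744558 0.16882861 0.09318995]]
```

Plate and beaker agree within about 1 mm. Lowering now, with a release once it's down.

```bash
python3 -m inch '[{"x":0,"y":0,"z":-10,"twist":0},{"x":0,"y":0,"z":-18,"twist":0},{"x":0,"y":0,"z":-23,"twist":0},{"x":0,"y":0,"z":-27,"twist":0},{"x":0,"y":0,"z":-28,"twist":0},{"x":0,"y":0,"z":-28,"twist":0}]'
```

```text
clock: 4.38
ee_pos: [0.6157, 0.1695, 0.0935]
tool_rot: [-0.002, 1.0, 0.002, 0.0]
ft_force: [-3.7, 1.0, 3.7]
width: 0.658
```

```bash
python3 -m inch '[{"x":0,"y":0,"z":0,"twist":0},{"x":0,"y":0,"z":0,"twist":0},{"x":0,"y":0,"z":0,"twist":0},{"x":0,"y":0,"z":0,"twist":0},{"x":0,"y":0,"z":30,"twist":0},{"x":0,"y":0,"z":65,"twist":0},{"x":-35,"y":0,"z":80,"twist":0},{"x":-70,"y":5,"z":80,"twist":0}]' 85; python3 -m inch '[{"x":-35,"y":20,"z":0,"twist":0},{"x":-70,"y":45,"z":0,"twist":0},{"x":-95,"y":58,"z":0,"twist":0},{"x":-95,"y":58,"z":0,"twist":0}]';python3 - <<'E'
from h import *
st();d=pic("wrist","w6");d=pic("scene","s6"); print(proj(d,[.4515,.2318,.05]))
E
```

```text
clock: 5.05
ee_pos: [0.5482, 0.1736, 0.1767]
tool_rot: [-0.002, 1.0, 0.0, 0.004]
ft_force: [0.0, 0.2, -0.5]
width: 0.994
clock: 5.38
ee_pos: [0.4478, 0.2345, 0.1765]
tool_rot: [-0.003, 1.0, 0.003, 0.002]
ft_force: [-0.1, 0.2, -0.9]
width: 0.997
pos [0.4478 0.2345 0.1765] jaw 0.007 zx [ 0.004  0.006 -1.   ] w 0.997 F [-0.1  0.2 -0.9] t 5.38
[[368.91069376 158.75627551]]
```

View pics/w6.png

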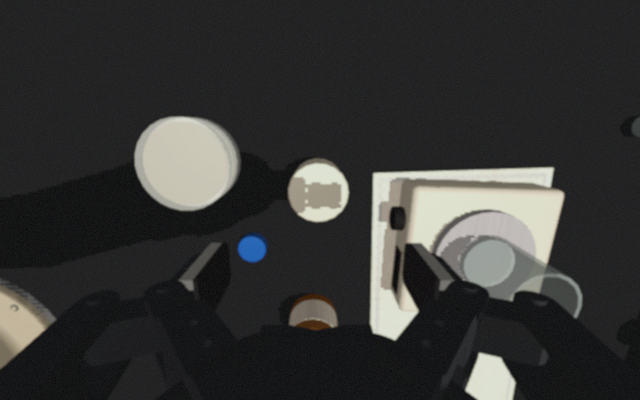

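View pics/s6.png

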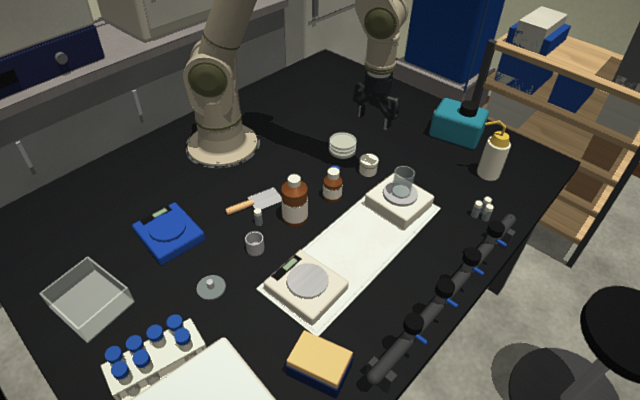

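The scene picture shows the beaker standing on the plate at (403,180). In the wrist picture the jar lid is at about (319,191). I'll cast that.

Run:
```python
from h import *
d=get_image("wrist"); st(); P=cloud(d)
def circ(h,x,y,r):
    m=(abs(P[...,2]-h)<.004)&(np.hypot(P[...,0]-x,P[...,1]-y)<r+.012); v,u=np.nonzero(m); q=plane(d,np.c_[u,v],h)[:,:2]
    print(h,len(q),cv2.minEnclosingCircle(q.astype(np.float32)))
circ(.05,.4515,.2318,.029)
```

```text
pos [0.4539 0.2317 0.177 ] jaw 0.001 zx [ 0.009  0.005 -1.   ] w 0.999 F [ 0.2 -0.1  0. ] t 5.53
0.05 2747 ((0.4519931674003601, 0.23477104306221008), 0.02877679653465748)
```

```bash
python3 -m inch '[{"x":-1,"y":3,"z":-30,"twist":0},{"x":-1,"y":3,"z":-65,"twist":0},{"x":-1,"y":3,"z":-100,"twist":0},{"x":-1,"y":3,"z":-130,"twist":0},{"x":-1,"y":3,"z":-150,"twist":0},{"x":-1,"y":3,"z":-160,"twist":0},{"x":-1,"y":3,"z":-160,"twist":0}]' 85 30;  python3 -m inch '[{"x":0,"y":0,"z":0,"twist":0},{"x":0,"y":0,"z":0,"twist":0},{"x":0,"y":0,"z":0,"twist":0},{"x":0,"y":0,"z":0,"twist":0},{"x":0,"y":0,"z":0,"twist":0},{"x":0,"y":0,"z":0,"twist":0}]' 45 40
python3 - <<'E'
from h import *
o=st();e=o["ee_pos"];d=pic("wrist","w7"); print(proj(d,[e[0],e[1],.05]))
E
```

```text
clock: 6.12
ee_pos: [0.4533, 0.2333, 0.0149]
tool_rot: [-0.002, 1.0, -0.001, 0.003]
ft_force: [-0.6, 0.4, 0.7]
width: 0.995
clock: 6.62
ee_pos: [0.4541, 0.2334, 0.0161]
tool_rot: [-0.002, 1.0, -0.001, 0.004]
ft_force: [-0.3, -1.7, 8.3]
width: 0.667
pos [0.4541 0.2334 0.0161] jaw -0.001 zx [ 0.009  0.004 -1.   ] w 0.667 F [-0.3 -1.7  8.3] t 6.62
[[313.99759204 280.18488341]]
```

View pics/w7.png

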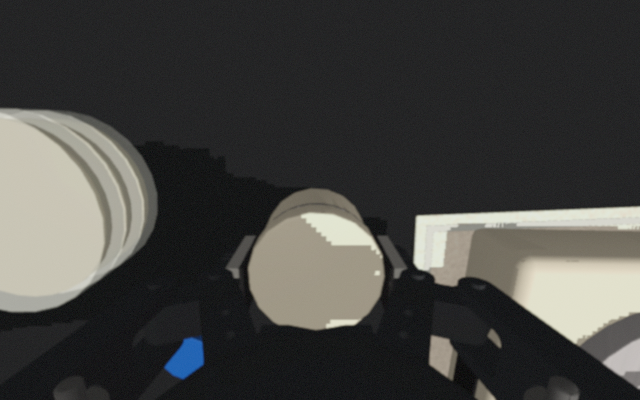

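Width 57 mm, so the jar is held, with its lid at (317,271), about 4 mm further along +y than the TCP. I'll carry it at low x past the beaker, then out to the liner.

```bash
python3 -m inch '[{"x":0,"y":0,"z":25,"twist":0},{"x":0,"y":0,"z":60,"twist":0},{"x":0,"y":0,"z":95,"twist":0},{"x":10,"y":-25,"z":110,"twist":0},{"x":30,"y":-60,"z":110,"twist":0},{"x":42,"y":-98,"z":110,"twist":0},{"x":46,"y":-136,"z":110,"twist":0},{"x":50,"y":-174,"z":110,"twist":0}]'; python3 -m inch '[{"x":10,"y":-30,"z":0,"twist":0},{"x":24,"y":-60,"z":-10,"twist":0},{"x":38,"y":-85,"z":-35,"twist":0},{"x":43,"y":-96,"z":-60,"twist":0},{"x":43,"y":-96,"z":-75,"twist":0},{"x":43,"y":-96,"z":-75,"twist":0}]'
python3 - <<'E'
from h import *
o=st();e=o["ee_pos"];d=pic("wrist","w8"); pic("top","t8"); pic("scene","s8")
E
```

```text
clock: 7.33
ee_pos: [0.5047, 0.0581, 0.127]
tool_rot: [-0.002, 1.0, -0.0, 0.005]
ft_force: [0.5, -0.3, -1.7]
width: 0.664
clock: 7.83
ee_pos: [0.5466, -0.0389, 0.0498]
tool_rot: [-0.002, 1.0, -0.001, 0.004]
ft_force: [-0.7, 1.5, -1.4]
width: 0.663
pos [ 0.5466 -0.0389  0.0498] jaw -0.002 zx [ 0.007  0.004 -1.   ] w 0.663 F [-0.7  1.5 -1.4] t 7.83
```

View pics/w8.png

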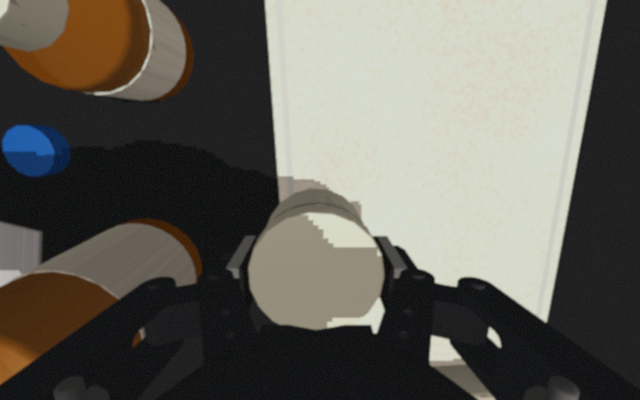

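View pics/s8.png

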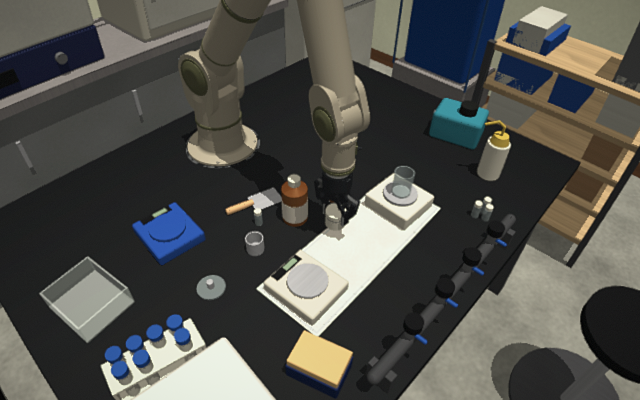

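The wrist picture shows the jar above the near part of the liner at (317,271). The big bottle, in the left corner of that picture, is clear of the fingers. Lowering and releasing.

```bash
python3 -m inch '[{"x":0,"y":0,"z":-12,"twist":0},{"x":0,"y":0,"z":-22,"twist":0},{"x":0,"y":0,"z":-29,"twist":0},{"x":0,"y":0,"z":-33,"twist":0},{"x":0,"y":0,"z":-33,"twist":0},{"x":0,"y":0,"z":-33,"twist":0}]'; python3 -m inch '[{"x":0,"y":0,"z":0,"twist":0},{"x":0,"y":0,"z":0,"twist":0},{"x":0,"y":0,"z":0,"twist":0},{"x":0,"y":0,"z":0,"twist":0},{"x":0,"y":0,"z":30,"twist":0},{"x":0,"y":0,"z":65,"twist":0},{"x":0,"y":0,"z":100,"twist":0},{"x":0,"y":20,"z":130,"twist":0}]' 80; python3 -m inch '[{"x":-20,"y":30,"z":30,"twist":0},{"x":-45,"y":55,"z":60,"twist":0},{"x":-75,"y":70,"z":80,"twist":0},{"x":-95,"y":82,"z":80,"twist":0},{"x":-95,"y":82,"z":80,"twist":0}]'
python3 - <<'E'
from h import *
o=st();d=pic("wrist","w9"); P=cloud(d)
def circ(h,x,y,r):
    m=(abs(P[...,2]-h)<.005)&(np.hypot(P[...,0]-x,P[...,1]-y)<r+.012); v,u=np.nonzero(m); q=plane(d,np.c_[u,v],h)[:,:2]
    print(h,len(q),cv2.minEnclosingCircle(q.astype(np.float32)))
circ(.1,.447,.066,.017);circ(.05,.547,-.033,.029)
E
```

```text
clock: 8.48
ee_pos: [0.5476, -0.0372, 0.0195]
tool_rot: [-0.002, 1.0, 0.0, 0.005]
ft_force: [0.5, 0.8, -1.2]
width: 0.663
clock: 9.15
ee_pos: [0.5476, -0.0209, 0.1518]
tool_rot: [-0.001, 1.0, -0.002, 0.006]
ft_force: [0.8, 0.0, 0.4]
width: 0.935
clock: 9.57
ee_pos: [0.4483, 0.0635, 0.2332]
tool_rot: [-0.003, 1.0, -0.0, 0.005]
ft_force: [-0.7, -0.1, -0.1]
width: 0.938
pos [0.4483 0.0635 0.2332] jaw -0.001 zx [ 0.011  0.005 -1.   ] w 0.938 F [-0.7 -0.1 -0.1] t 9.57
0.1 917 ((0.4471472501754761, 0.06719253212213516), 0.01703682541847229)
0.05 891 ((0.5475713014602661, -0.03423437848687172), 0.02937740460038185)
```

View pics/w9.png

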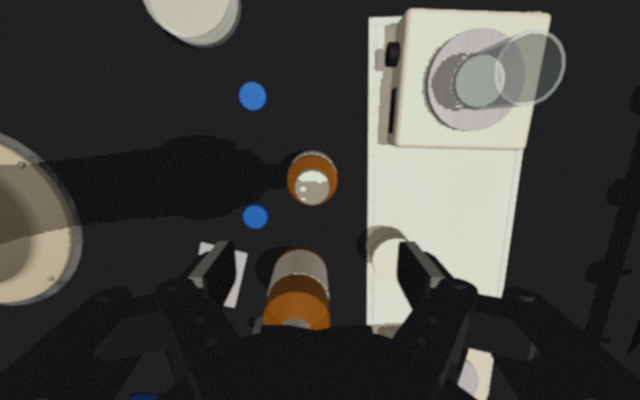

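The small bottle's cap is at (312,187) in the wrist picture, which casts to (0.447,0.067). The jar stands at (0.548,−0.034). Next I'll grip the cap.

```bash
python3 -m inch '[{"x":-1,"y":4,"z":-30,"twist":0},{"x":-1,"y":4,"z":-65,"twist":0},{"x":-1,"y":4,"z":-100,"twist":0},{"x":-1,"y":4,"z":-130,"twist":0},{"x":-1,"y":4,"z":-148,"twist":0},{"x":-1,"y":4,"z":-156,"twist":0},{"x":-1,"y":4,"z":-156,"twist":0}]' 80 50;  python3 -m inch '[{"x":0,"y":0,"z":0,"twist":0},{"x":0,"y":0,"z":0,"twist":0},{"x":0,"y":0,"z":0,"twist":0},{"x":0,"y":0,"z":0,"twist":0},{"x":0,"y":0,"z":0,"twist":0},{"x":0,"y":0,"z":0,"twist":0},{"x":0,"y":0,"z":0,"twist":0}]' 22 50
python3 - <<'E'
from h import *
o=st();e=o["ee_pos"];d=pic("wrist","w10"); print(proj(d,[e[0],e[1],.1]))
E
```

```text
clock: 10.2
ee_pos: [0.4494, 0.0657, 0.075]
tool_rot: [-0.002, 1.0, -0.001, 0.005]
ft_force: [0.3, -0.1, -0.6]
width: 0.932
clock: 10.78
ee_pos: [0.4493, 0.0659, 0.0761]
tool_rot: [-0.002, 1.0, -0.001, 0.005]
ft_force: [-2.9, 0.6, 8.0]
width: 0.381
pos [0.4493 0.0659 0.0761] jaw -0.002 zx [ 0.01   0.004 -1.   ] w 0.381 F [-2.9  0.6  8. ] t 10.78
[[313.97724485 268.58620738]]
```

View pics/w10.png

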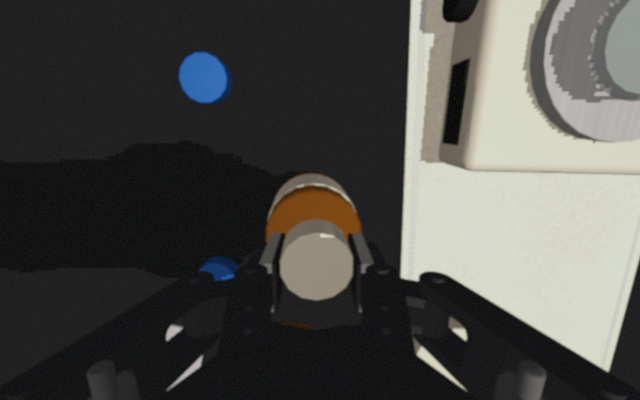

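Width 32.5 mm, so the cap is held. Its centre at (316,260) puts the bottle about 3.5 mm further along +y than the TCP. Carrying it to the liner middle.

```bash
python3 -m inch '[{"x":0,"y":0,"z":25,"twist":0},{"x":0,"y":0,"z":60,"twist":0},{"x":15,"y":-8,"z":85,"twist":0},{"x":45,"y":-25,"z":90,"twist":0},{"x":78,"y":-44,"z":90,"twist":0},{"x":110,"y":-62,"z":90,"twist":0},{"x":140,"y":-80,"z":90,"twist":0},{"x":165,"y":-94,"z":90,"twist":0}]'; python3 -m inch '[{"x":10,"y":-5,"z":0,"twist":0},{"x":12,"y":-6,"z":-20,"twist":0},{"x":12,"y":-6,"z":-40,"twist":0},{"x":12,"y":-6,"z":-60,"twist":0},{"x":12,"y":-6,"z":-60,"twist":0},{"x":12,"y":-6,"z":-60,"twist":0}]'
python3 - <<'E'
from h import *
o=st();e=o["ee_pos"];d=pic("wrist","w11"); P=cloud(d)
print("cap(pix 316,260)",plane(d,[[316,260]],e[2]-.0761+.1))
pic("top","t11")
E
```

```text
clock: 11.5
ee_pos: [0.6163, -0.0297, 0.1672]
tool_rot: [-0.002, 1.0, -0.001, 0.006]
ft_force: [0.7, 0.1, -2.7]
width: 0.379
clock: 12.0
ee_pos: [0.6276, -0.0357, 0.1071]
tool_rot: [-0.002, 1.0, -0.001, 0.005]
ft_force: [0.4, -0.6, -1.7]
width: 0.38
pos [ 0.6276 -0.0357  0.1071] jaw -0.002 zx [ 0.01   0.003 -1.   ] w 0.38 F [ 0.4 -0.6 -1.7] t 12.0
cap(pix 316,260) [[ 0.62850092 -0.03136862  0.13099336]]
```

View pics/w11.png

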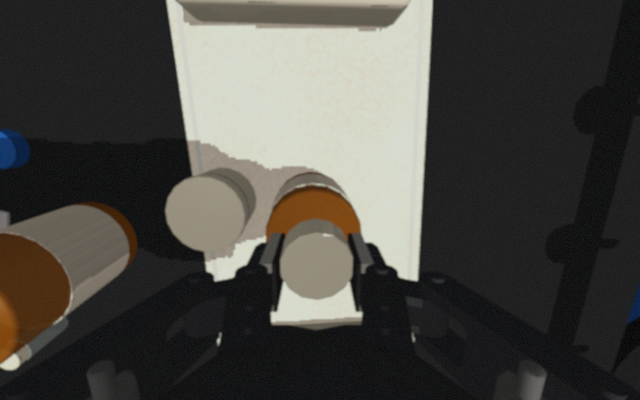

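View pics/t11.png

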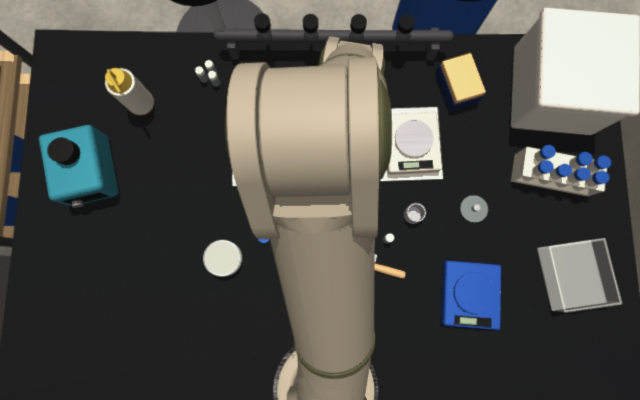

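In the wrist picture the liner's edges at row 240 are near columns 203 and 421, and the jar is at (207,212). I'll cast the edges to check the liner midline.

Run:
```python
from h import *
d=get_image("wrist"); g=d["image"].astype(int).mean(2); st()
for r in (100,140,160,260,265,272):
    row=g[r]; c=np.nonzero(row>90)[0]; c=c[(c>165)&(c<440)]; L,Rr=c.min(),c.max()
    q=plane(d,[[L,r],[Rr,r]],.001); print(r,L,Rr,q[:,:2].round(4).tolist(),"mid",q.mean(0)[:2].round(4), "len",np.linalg.norm(q[0]-q[1]).round(4))
```

```text
pos [ 0.629  -0.0357  0.1088] jaw -0.002 zx [ 0.014  0.004 -1.   ] w 0.379 F [-0.6 -0.7 -2.1] t 12.15
100 179 425 [[0.5202, 0.0466], [0.7215, 0.0462]] mid [0.6208 0.0464] len 0.2013
140 185 423 [[0.5214, 0.0146], [0.7228, 0.0138]] mid [0.6221 0.0142] len 0.2014
160 189 422 [[0.5228, -0.0022], [0.7234, -0.0032]] mid [ 0.6231 -0.0027] len 0.2006
260 204 416 [[0.5262, -0.0959], [0.7263, -0.0979]] mid [ 0.6263 -0.0969] len 0.2001
265 204 416 [[0.5257, -0.1011], [0.7267, -0.1031]] mid [ 0.6262 -0.1021] len 0.201
272 206 416 [[0.5269, -0.1084], [0.7274, -0.1105]] mid [ 0.6271 -0.1095] len 0.2005
```

The liner midline is at x≈0.624. I'll shift by −4.5 mm in x and lower.

```bash
python3 -m inch '[{"x":-4,"y":1,"z":-10,"twist":0},{"x":-4,"y":1,"z":-18,"twist":0},{"x":-4,"y":1,"z":-25,"twist":0},{"x":-4,"y":1,"z":-30,"twist":0},{"x":-4,"y":1,"z":-32,"twist":0},{"x":-4,"y":1,"z":-32,"twist":0},{"x":-4,"y":1,"z":-32,"twist":0}]'; python3 -m inch '[{"x":0,"y":0,"z":0,"twist":0},{"x":0,"y":0,"z":0,"twist":0},{"x":0,"y":0,"z":0,"twist":0},{"x":0,"y":0,"z":0,"twist":0},{"x":0,"y":0,"z":25,"twist":0},{"x":0,"y":0,"z":60,"twist":0},{"x":0,"y":0,"z":95,"twist":0},{"x":0,"y":-15,"z":125,"twist":0}]' 70
python3 - <<'E'
from h import *
o=st();d=pic("wrist","w12"); P=cloud(d)
def circ(h,x,y,r):
    m=(abs(P[...,2]-h)<.005)&(np.hypot(P[...,0]-x,P[...,1]-y)<r+.012); v,u=np.nonzero(m); q=plane(d,np.c_[u,v],h)[:,:2]
    print(h,len(q),cv2.minEnclosingCircle(q.astype(np.float32)))
circ(.1,.624,-.03,.017);circ(.05,.547,-.033,.029)
E
```

```text
clock: 12.73
ee_pos: [0.625, -0.0348, 0.0765]
tool_rot: [-0.002, 1.0, -0.001, 0.007]
ft_force: [-0.3, 0.4, -1.7]
width: 0.38
clock: 13.4
ee_pos: [0.6254, -0.0468, 0.2034]
tool_rot: [-0.003, 1.0, 0.001, 0.007]
ft_force: [0.6, 0.2, -1.1]
width: 0.823
pos [ 0.6254 -0.0468  0.2034] jaw 0.001 zx [ 0.014  0.005 -1.   ] w 0.823 F [ 0.6  0.2 -1.1] t 13.4
0.1 1148 ((0.6229285597801208, -0.033326003700494766), 0.01690576784312725)
0.05 2404 ((0.5503615736961365, -0.035180263221263885), 0.028888562694191933)
```

View pics/w12.png

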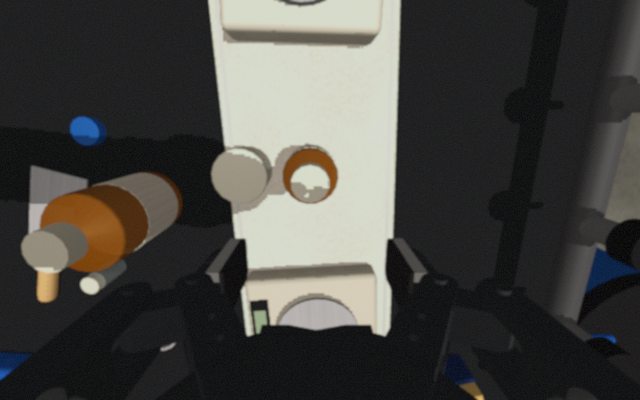

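Both stand upright in the wrist picture, the bottle at (310,185) and the jar at (240,175), with axes 73–76 mm apart. Next is the cup.

```bash
python3 -m inch '[{"x":-15,"y":-20,"z":10,"twist":0},{"x":-40,"y":-45,"z":15,"twist":0},{"x":-68,"y":-70,"z":15,"twist":0},{"x":-96,"y":-95,"z":15,"twist":0},{"x":-124,"y":-120,"z":15,"twist":0},{"x":-152,"y":-148,"z":15,"twist":0},{"x":-187,"y":-182,"z":15,"twist":0},{"x":-187,"y":-182,"z":15,"twist":0}]' 80
python3 - <<'E'
from h import *
o=st();d=pic("wrist","w13"); P=cloud(d)
def circ(h,x,y,r):
    m=(abs(P[...,2]-h)<.005)&(np.hypot(P[...,0]-x,P[...,1]-y)<r+.012); v,u=np.nonzero(m); q=plane(d,np.c_[u,v],h)[:,:2]
    print(h,len(q),cv2.minEnclosingCircle(q.astype(np.float32)))
circ(.045,.438,-.229,.024);circ(.028,.4525,-.388,.009)
E
```

```text
clock: 14.12
ee_pos: [0.4352, -0.2395, 0.2247]
tool_rot: [-0.0, 1.0, -0.006, 0.01]
ft_force: [-0.2, -0.1, -0.3]
width: 0.935
pos [ 0.4352 -0.2395  0.2247] jaw -0.011 zx [ 0.021  0.001 -1.   ] w 0.935 F [-0.2 -0.1 -0.3] t 14.12
0.045 371 ((0.43639227747917175, -0.23017333447933197), 0.02412576787173748)
0.028 137 ((0.45253419876098633, -0.3894224464893341), 0.009569596499204636)
```

View pics/w13.png

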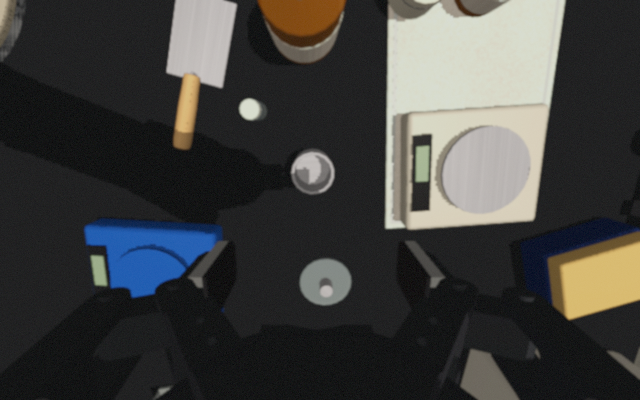

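In the wrist picture the cup is at (313,172), which casts to (0.436,−0.230), and the cover's knob is at (326,290). Descending on the cup.

```bash
python3 -m inch '[{"x":0,"y":9,"z":-30,"twist":0.01},{"x":0,"y":9,"z":-68,"twist":0.01},{"x":0,"y":9,"z":-106,"twist":0.01},{"x":0,"y":9,"z":-144,"twist":0.01},{"x":0,"y":9,"z":-180,"twist":0.01},{"x":0,"y":9,"z":-202,"twist":0.01},{"x":0,"y":9,"z":-211,"twist":0.01},{"x":0,"y":9,"z":-211,"twist":0.01}]' 80 30;  python3 -m inch '[{"x":0,"y":0,"z":0,"twist":0},{"x":0,"y":0,"z":0,"twist":0},{"x":0,"y":0,"z":0,"twist":0},{"x":0,"y":0,"z":0,"twist":0},{"x":0,"y":0,"z":0,"twist":0},{"x":0,"y":0,"z":0,"twist":0}]' 36 35
python3 - <<'E'
from h import *
o=st();e=o["ee_pos"];d=pic("wrist","w14"); print(proj(d,[e[0],e[1],.045]),plane(d,[[316,270]],.045))
E
```

```text
clock: 14.83
ee_pos: [0.4363, -0.2289, 0.0119]
tool_rot: [-0.001, 1.0, -0.0, 0.009]
ft_force: [-0.2, -1.1, -0.3]
width: 0.941
clock: 15.33
ee_pos: [0.437, -0.2291, 0.0136]
tool_rot: [-0.001, 1.0, -0.0, 0.011]
ft_force: [-0.8, 0.3, 7.9]
width: 0.566
pos [ 0.437  -0.2291  0.0136] jaw -0.001 zx [ 0.021  0.002 -1.   ] w 0.566 F [-0.8  0.3  7.9] t 15.33
[[314.84521823 277.32970854]] [[ 0.43747797 -0.22567738  0.045     ]]
```

View pics/w14.png

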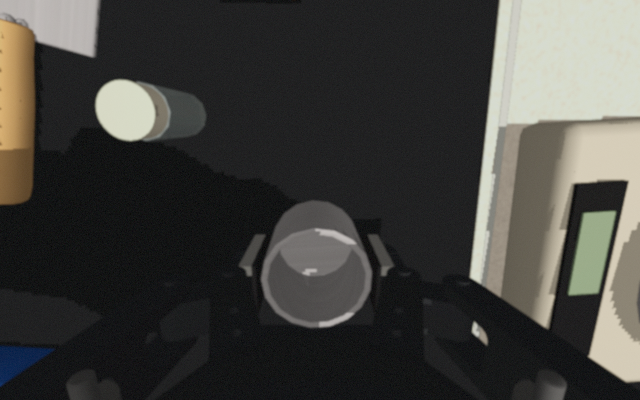

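The cup is held, with its rim at (317,277) centred on the TCP. Carrying it to the pan.

```bash
python3 -m inch '[{"x":0,"y":0,"z":25,"twist":0},{"x":0,"y":0,"z":60,"twist":0},{"x":15,"y":0,"z":90,"twist":0},{"x":50,"y":0,"z":95,"twist":0},{"x":88,"y":0,"z":95,"twist":0},{"x":126,"y":0,"z":95,"twist":0},{"x":160,"y":0,"z":95,"twist":0},{"x":185,"y":0,"z":95,"twist":0}]'; python3 -m inch '[{"x":9,"y":0,"z":-10,"twist":0},{"x":9,"y":0,"z":-15,"twist":0},{"x":9,"y":0,"z":-15,"twist":0},{"x":9,"y":0,"z":-15,"twist":0}]'
python3 - <<'E'
from h import *
from scipy.optimize import least_squares
d=pic("wrist","w15"); e=st()["ee_pos"]
P=cloud(d); m=(abs(P[...,2]-.05)<.004)&(np.hypot(P[...,0]-.63,P[...,1]+.229)<.056); q=P[m]
print(m.sum(), cv2.minEnclosingCircle(q[:,:2].astype(np.float32)))
s=np.linspace(-.04,.04,13)
top=np.array([q[(abs(q[:,0]-(.63+t))<.002)][:,1].max() for t in s])
f=least_squares(lambda p:np.hypot(.63+s-p[0],top-p[1])-.05,[.63,-.23]); print("pan wrist",f.x,f.cost)
print("cup",plane(d,[[317,277]],e[2]-.0136+.045))
E
```

```text
clock: 16.05
ee_pos: [0.6257, -0.2282, 0.1105]
tool_rot: [-0.001, 1.0, 0.001, 0.013]
ft_force: [1.3, -0.4, -1.2]
width: 0.561
clock: 16.38
ee_pos: [0.6324, -0.2284, 0.0951]
tool_rot: [-0.001, 1.0, 0.0, 0.011]
ft_force: [0.3, 0.2, -0.9]
width: 0.559
pos [ 0.6327 -0.2286  0.0955] jaw -0.0 zx [ 0.024  0.001 -1.   ] w 0.556 F [-0.8 -0.5 -0.5] t 16.43
8280 ((0.6312171220779419, -0.22986814379692078), 0.04987933859229088)
pan wrist [ 0.63108001 -0.23004581] 1.2309810635037787e-06
cup [[ 0.63330408 -0.22801799  0.12688809]]
```

View pics/w15.png

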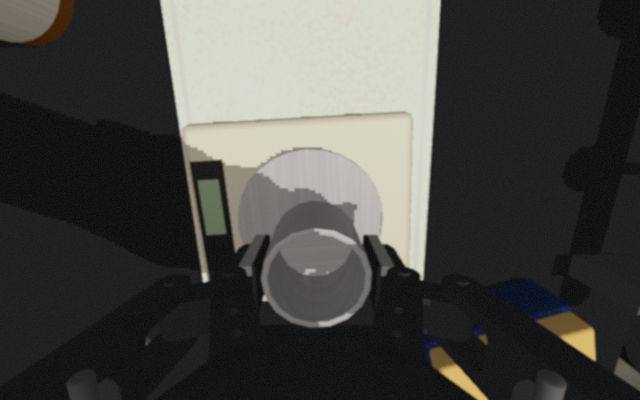

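The pan centre is at (0.631,−0.230) and the cup about 2 mm off. I'll correct that and lower.

```bash
python3 -m inch '[{"x":-2,"y":-2,"z":-10,"twist":0},{"x":-2,"y":-2,"z":-20,"twist":0},{"x":-2,"y":-2,"z":-26,"twist":0},{"x":-2,"y":-2,"z":-30,"twist":0},{"x":-2,"y":-2,"z":-31,"twist":0},{"x":-2,"y":-2,"z":-31,"twist":0}]'; python3 -m inch '[{"x":0,"y":0,"z":0,"twist":0},{"x":0,"y":0,"z":0,"twist":0},{"x":0,"y":0,"z":0,"twist":0},{"x":0,"y":0,"z":0,"twist":0},{"x":0,"y":0,"z":25,"twist":0},{"x":0,"y":0,"z":60,"twist":0},{"x":0,"y":0,"z":85,"twist":0},{"x":-20,"y":-15,"z":85,"twist":0}]' 80; python3 -m inch '[{"x":-30,"y":-25,"z":0,"twist":0},{"x":-62,"y":-52,"z":0,"twist":0},{"x":-94,"y":-80,"z":0,"twist":0},{"x":-126,"y":-108,"z":0,"twist":0},{"x":-155,"y":-135,"z":0,"twist":0},{"x":-155,"y":-138,"z":0,"twist":0}]' 60
python3 - <<'E'
from h import *
st();d=pic("wrist","w16"); pic("top","t16"); pic("scene","s16"); P=cloud(d)
def circ(h,x,y,r,t=.005):
    m=(abs(P[...,2]-h)<t)&(np.hypot(P[...,0]-x,P[...,1]-y)<r+.012); v,u=np.nonzero(m); q=plane(d,np.c_[u,v],h)[:,:2]
    print(h,len(q),cv2.minEnclosingCircle(q.astype(np.float32)))
circ(.028,.4525,-.388,.009);circ(.006,.4525,-.388,.036,.003);circ(.095,.631,-.23,.024)
E
```

```text
clock: 16.93
ee_pos: [0.6302, -0.2307, 0.064]
tool_rot: [-0.001, 1.0, -0.0, 0.011]
ft_force: [-0.5, 0.7, -0.5]
width: 0.56
clock: 17.6
ee_pos: [0.6165, -0.243, 0.1541]
tool_rot: [-0.001, 1.0, 0.003, 0.016]
ft_force: [1.8, -0.0, -0.2]
width: 0.939
clock: 18.1
ee_pos: [0.4538, -0.3876, 0.1547]
tool_rot: [0.001, 1.0, -0.003, 0.015]
ft_force: [-0.7, -0.6, 0.1]
width: 0.701
pos [ 0.4538 -0.3876  0.1547] jaw -0.005 zx [ 0.03  -0.002 -1.   ] w 0.701 F [-0.7 -0.6  0.1] t 18.1
0.028 264 ((0.4524754285812378, -0.39062002301216125), 0.009020509198307991)
0.006 3356 ((0.45238828659057617, -0.3911140263080597), 0.03585067018866539)
0.095 408 ((0.6281588077545166, -0.24989762902259827), 0.018373943865299225)
```

View pics/w16.png

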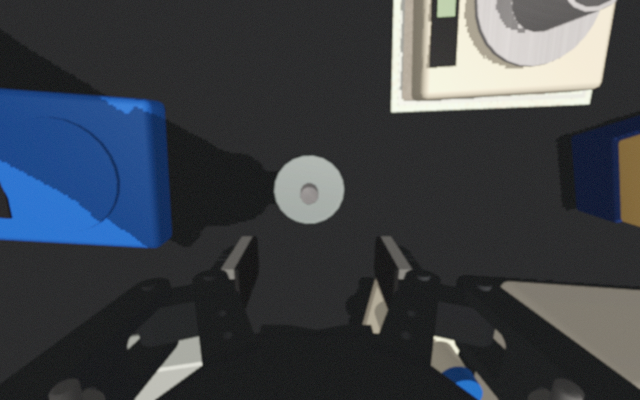

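View pics/s16.png

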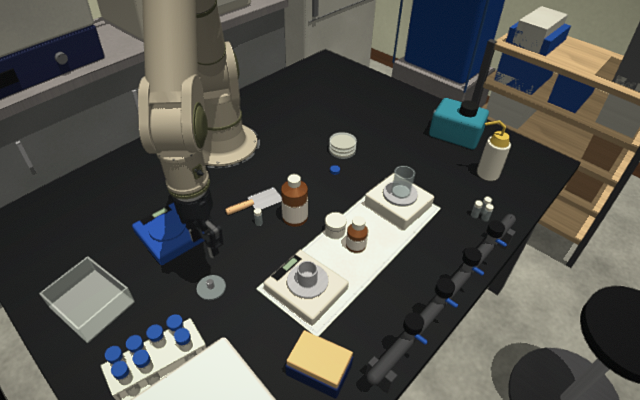

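The scene picture shows the cup on the pan at (307,271). Jar and bottle stand in order, and the big bottle hasn't moved. In the wrist picture the cover's knob is at (309,193), which casts to (0.4525,−0.3905). I'll take the cover.

```bash
python3 -m inch '[{"x":-1,"y":-3,"z":-30,"twist":0},{"x":-1,"y":-3,"z":-65,"twist":0},{"x":-1,"y":-3,"z":-95,"twist":0},{"x":-1,"y":-3,"z":-120,"twist":0},{"x":-1,"y":-3,"z":-135,"twist":0},{"x":-1,"y":-3,"z":-143,"twist":0},{"x":-1,"y":-3,"z":-143,"twist":0}]' 60 30
python3 - <<'E'
from h import *
e=st()["ee_pos"];d=pic("wrist","w17"); print(proj(d,[[e[0],e[1],.028],[e[0],e[1],.006]]))
E
```

```text
clock: 18.83
ee_pos: [0.461, -0.3827, 0.0096]
tool_rot: [-0.002, 1.0, 0.003, 0.016]
ft_force: [-0.1, 0.7, 0.5]
width: 0.7
pos [ 0.461  -0.3827  0.0096] jaw 0.006 zx [ 0.032  0.003 -0.999] w 0.7 F [-0.1  0.7  0.5] t 18.83
[[314.86077416 263.08466429]
 [313.70789574 244.21026651]]
```

View pics/w17.png

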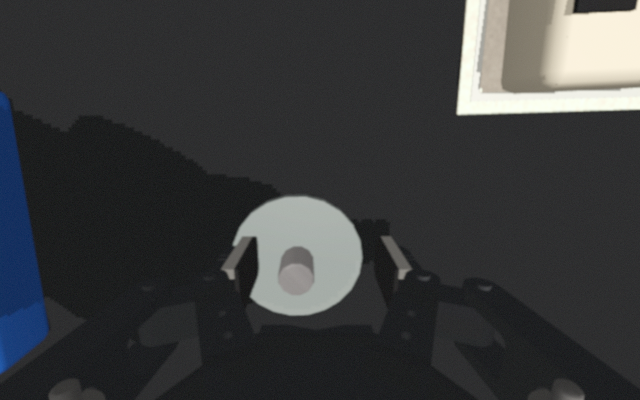

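The TCP ended 8 mm off in x and y: the knob is at (297,281) and should be at about (315,263). I'll correct before closing.

```bash
python3 -m inch '[{"x":-4,"y":-4,"z":1,"twist":0},{"x":-9,"y":-8,"z":1,"twist":0},{"x":-9,"y":-8,"z":1,"twist":0},{"x":-9,"y":-8,"z":1,"twist":0}]'
python3 - <<'E'
from h import *
e=st()["ee_pos"];d=pic("wrist","w18"); print(proj(d,[[e[0],e[1],.028],[e[0],e[1],.006]]))
E
```

```text
clock: 19.22
ee_pos: [0.452, -0.3923, 0.0128]
tool_rot: [-0.0, 1.0, 0.002, 0.017]
ft_force: [-0.4, -0.3, 0.3]
width: 0.706
pos [ 0.452  -0.3923  0.0128] jaw 0.004 zx [ 0.034  0.001 -0.999] w 0.706 F [-0.4 -0.3  0.3] t 19.22
[[314.70483333 259.9381356 ]
 [313.51086038 241.77504289]]
```

View pics/w18.png

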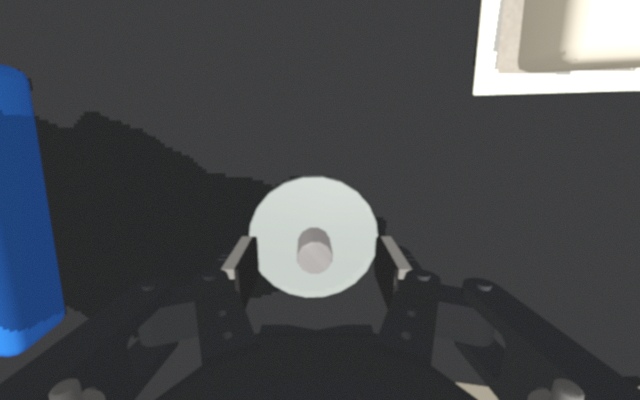

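The knob at (315,257) is now centred. Closing, with a small test lift.

```bash
python3 -m inch '[{"x":0,"y":0,"z":0,"twist":0},{"x":0,"y":0,"z":0,"twist":0},{"x":0,"y":0,"z":0,"twist":0},{"x":0,"y":0,"z":0,"twist":0},{"x":0,"y":0,"z":0,"twist":0},{"x":0,"y":0,"z":0,"twist":0},{"x":0,"y":0,"z":0,"twist":0}]' 6 40; python3 -m inch '[{"x":0,"y":0,"z":15,"twist":0},{"x":0,"y":0,"z":40,"twist":0},{"x":0,"y":0,"z":75,"twist":0},{"x":0,"y":0,"z":110,"twist":0},{"x":0,"y":0,"z":145,"twist":0},{"x":0,"y":0,"z":175,"twist":0},{"x":0,"y":0,"z":190,"twist":0},{"x":0,"y":0,"z":190,"twist":0}]'
python3 - <<'E'
from h import *
e=st()["ee_pos"];d=pic("wrist","w19"); pic("scene","s19");print(proj(d,[[e[0],e[1],e[2]+.0152]]))
E
```

```text
clock: 19.85
ee_pos: [0.4524, -0.392, 0.0129]
tool_rot: [-0.001, 1.0, 0.002, 0.017]
ft_force: [-0.8, 0.8, 5.6]
width: 0.19
clock: 20.52
ee_pos: [0.4536, -0.393, 0.2066]
tool_rot: [0.001, 1.0, 0.002, 0.019]
ft_force: [0.9, 0.6, -0.6]
width: 0.19
pos [ 0.4536 -0.393   0.2066] jaw 0.005 zx [ 0.039 -0.002 -0.999] w 0.19 F [ 0.9  0.6 -0.6] t 20.52
[[314.87198295 260.07587616]]
```

View pics/w19.png

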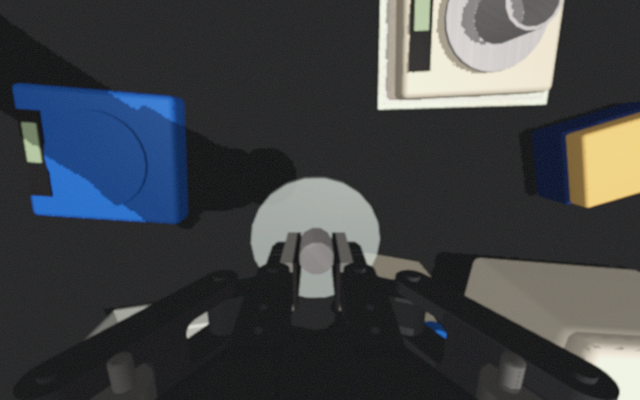

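The cover is held at (315,237). Crossing to the beaker at height.

```bash
python3 -m inch '[{"x":5,"y":18,"z":0,"twist":0},{"x":14,"y":50,"z":0,"twist":0},{"x":24,"y":84,"z":0,"twist":0},{"x":34,"y":120,"z":0,"twist":0},{"x":45,"y":156,"z":0,"twist":0},{"x":56,"y":192,"z":0,"twist":0},{"x":67,"y":228,"z":0,"twist":0},{"x":78,"y":264,"z":0,"twist":0}]'; python3 -m inch '[{"x":11,"y":36,"z":0,"twist":0},{"x":22,"y":72,"z":0,"twist":0},{"x":32,"y":108,"z":0,"twist":0},{"x":42,"y":144,"z":0,"twist":0},{"x":52,"y":180,"z":0,"twist":0},{"x":62,"y":212,"z":0,"twist":0},{"x":70,"y":236,"z":0,"twist":0},{"x":74,"y":250,"z":0,"twist":0}]'; python3 -m inch '[{"x":0,"y":0,"z":0,"twist":0},{"x":0,"y":0,"z":0,"twist":0}]'
python3 - <<'E'
from h import *
print(st()["joints"])
E
```

```text
clock: 21.28
ee_pos: [0.5297, -0.1257, 0.2012]
tool_rot: [-0.001, 1.0, 0.002, 0.016]
ft_force: [0.8, 0.0, -0.5]
width: 0.186
clock: 21.95
ee_pos: [0.6034, 0.1283, 0.199]
tool_rot: [-0.001, 1.0, 0.004, 0.014]
ft_force: [0.5, -0.1, -0.7]
width: 0.188
clock: 22.12
ee_pos: [0.6025, 0.1283, 0.1973]
tool_rot: [-0.0, 1.0, 0.005, 0.013]
ft_force: [-0.5, -1.2, -1.1]
width: 0.187
pos [0.6025 0.1283 0.1973] jaw 0.01 zx [ 0.026  0.    -1.   ] w 0.187 F [-0.5 -1.2 -1.1] t 22.12
[-0.47516107  0.50732994  0.24779909  1.92107483 -0.17446163  0.70826181
 -0.11698018]
```

Run:
```python
from h import *
e=st()["ee_pos"];d=pic("wrist","w20"); pic("scene","s20"); P=cloud(d)
print("cover center est", plane(d,[[315,237]],e[2]-.0129+.006))
m=(abs(P[...,2]-.135)<.006)&(np.hypot(P[...,0]-.616,P[...,1]-.17)<.05); v,u=np.nonzero(m); q=plane(d,np.c_[u,v],.135)[:,:2]; print(len(q),cv2.minEnclosingCircle(q.astype(np.float32)))
print(proj(d,[[.616,.17,.135],[.616,.198,.135],[.588,.17,.135],[.616,.17,.06]]))
```

```text
pos [0.6025 0.1283 0.1973] jaw 0.01 zx [ 0.026  0.    -1.   ] w 0.187 F [-0.5 -1.2 -1.1] t 22.12
cover center est [[0.60319927 0.13112502 0.19042545]]
848 ((0.6170662045478821, 0.16896472871303558), 0.027883587405085564)
[[331.86505105 155.26347702]
 [332.84975042 113.7644663 ]
 [291.9415954  154.97925554]
 [325.59545631 146.67206321]]
```

View pics/w20.png

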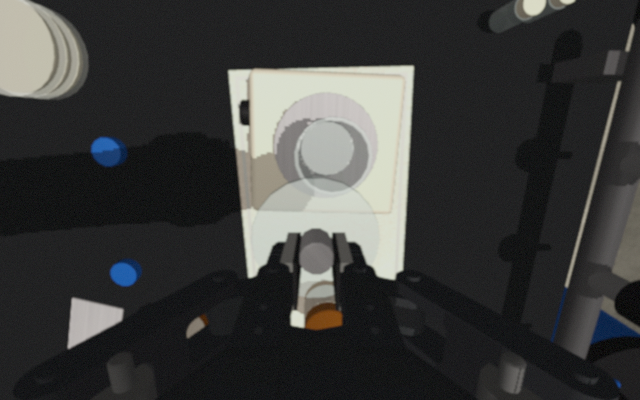

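View pics/s20.png

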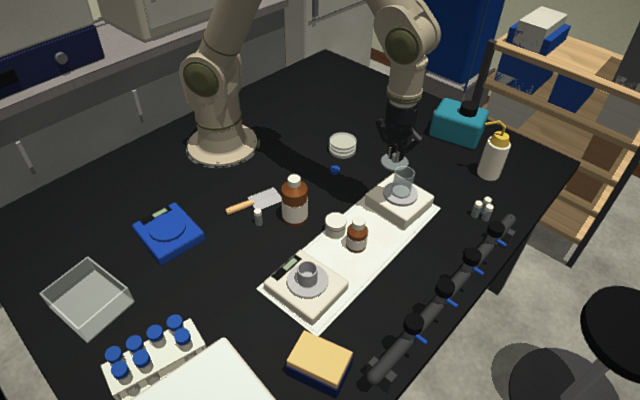

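In the wrist picture the beaker rim is at (334,157), which casts to (0.617,0.169), and the cover at (315,237) casts to (0.603,0.131). I'll move +14,+38 and go partway down.

```bash
python3 -m inch '[{"x":5,"y":14,"z":0,"twist":-0.01},{"x":11,"y":30,"z":0,"twist":-0.01},{"x":14,"y":38,"z":0,"twist":-0.01},{"x":14,"y":38,"z":-15,"twist":-0.01},{"x":14,"y":38,"z":-28,"twist":-0.01},{"x":14,"y":38,"z":-35,"twist":-0.01},{"x":14,"y":38,"z":-35,"twist":-0.01},{"x":14,"y":38,"z":-35,"twist":-0.01}]';python3 - <<'E'
from h import *
e=st()["ee_pos"];d=pic("wrist","w21"); s=get_image("scene"); P=cloud(d)
print("cover center est", plane(d,[[315,237]],e[2]-.0129+.006))
m=(abs(P[...,2]-.135)<.005)&(np.hypot(P[...,0]-.616,P[...,1]-.17)<.05); print(m.sum())
print("rim pred in wrist",proj(d,[[.617,.169,.135],[.617,.197,.135],[.589,.169,.135],[.645,.169,.135]]))
cv2.imwrite("pics/s21.png",cv2.resize(s["image"][120:220,350:450],None,fx=6,fy=6,interpolation=cv2.INTER_CUBIC)[:,:,::-1])
E
```

```text
clock: 22.88
ee_pos: [0.6167, 0.1636, 0.1632]
tool_rot: [0.0, 1.0, -0.002, 0.013]
ft_force: [0.4, -0.7, -0.8]
width: 0.193
pos [0.6167 0.1636 0.1632] jaw -0.003 zx [ 0.027 -0.001 -1.   ] w 0.193 F [ 0.4 -0.7 -0.8] t 22.88
cover center est [[0.61751026 0.16646186 0.15633317]]
32
rim pred in wrist [[313.32930166 220.0472183 ]
 [313.03910486 175.43277955]
 [267.99380763 220.6115246 ]
 [358.3076311  219.48050939]]
```

View pics/w21.png

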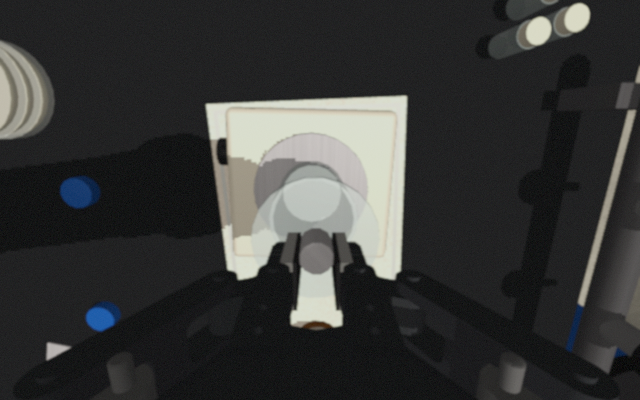

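View pics/s21.png

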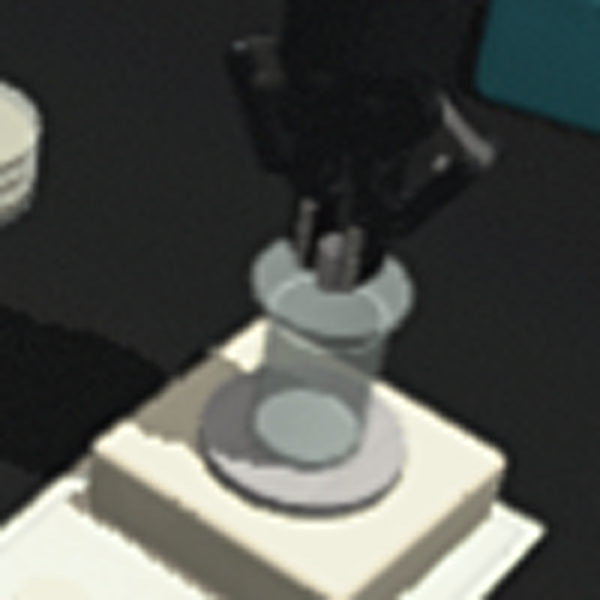

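The scene crop shows the cover over the beaker (disc centre x≈333, rim centre ≈328). I'll shift +2.5 mm in y and lower.

```bash
python3 -m inch '[{"x":0,"y":2.5,"z":-3,"twist":0},{"x":0,"y":2.5,"z":-7,"twist":0},{"x":0,"y":2.5,"z":-10,"twist":0},{"x":0,"y":2.5,"z":-13,"twist":0},{"x":0,"y":2.5,"z":-14,"twist":0},{"x":0,"y":2.5,"z":-14,"twist":0}]'
```

```text
clock: 23.48
ee_pos: [0.6169, 0.1662, 0.1495]
tool_rot: [0.0, 1.0, -0.002, 0.014]
ft_force: [-0.2, -0.2, -0.4]
width: 0.188
```

```bash
python3 -m inch '[{"x":0,"y":0,"z":-1,"twist":0},{"x":0,"y":0,"z":-1.5,"twist":0},{"x":0,"y":0,"z":-1.5,"twist":0},{"x":0,"y":0,"z":-1.5,"twist":0}]'
python3 - <<'E'
from h import *
s=get_image("scene"); d=pic("wrist","w22"); st()
cv2.imwrite("pics/s22.png",cv2.resize(s["image"][120:220,350:450],None,fx=6,fy=6,interpolation=cv2.INTER_CUBIC)[:,:,::-1])
E
```

```text
clock: 23.82
ee_pos: [0.617, 0.1662, 0.1481]
tool_rot: [0.0, 1.0, -0.002, 0.014]
ft_force: [-0.3, 0.3, -0.6]
width: 0.187
pos [0.6169 0.1662 0.1481] jaw -0.003 zx [ 0.027 -0.    -1.   ] w 0.188 F [ 0.3  0.  -0.8] t 23.92
```

View pics/s22.png

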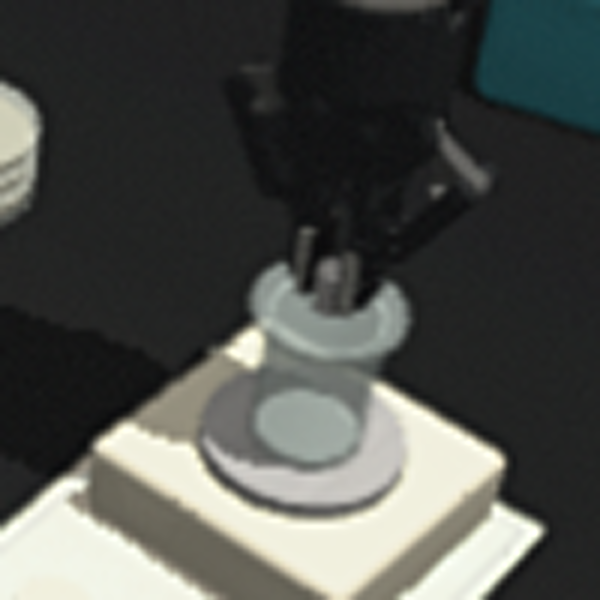

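The cover is centred just above the rim, but there's no contact force yet. I'll edge down.

```bash
python3 -m inch '[{"x":0,"y":0,"z":-1,"twist":0},{"x":0,"y":0,"z":-1,"twist":0},{"x":0,"y":0,"z":-1,"twist":0}]'; python3 -m inch '[{"x":0,"y":0,"z":-1,"twist":0},{"x":0,"y":0,"z":-1,"twist":0},{"x":0,"y":0,"z":-1,"twist":0}]'
```

```text
clock: 24.17
ee_pos: [0.6171, 0.1662, 0.1479]
tool_rot: [-0.0, 1.0, -0.002, 0.014]
ft_force: [-1.7, 0.2, 7.6]
width: 0.19
clock: 24.42
ee_pos: [0.6171, 0.1662, 0.1479]
tool_rot: [-0.0, 1.0, -0.002, 0.014]
ft_force: [-3.3, -0.0, 10.2]
width: 0.188
```

Contact at 10 N. Releasing and going straight up.

```bash
python3 -m inch '[{"x":0,"y":0,"z":0,"twist":0},{"x":0,"y":0,"z":0,"twist":0},{"x":0,"y":0,"z":0,"twist":0},{"x":0,"y":0,"z":0,"twist":0},{"x":0,"y":0,"z":0,"twist":0},{"x":0,"y":0,"z":20,"twist":0},{"x":0,"y":0,"z":50,"twist":0},{"x":0,"y":0,"z":80,"twist":0}]' 50; python3 -m inch '[{"x":-30,"y":20,"z":20,"twist":0},{"x":-65,"y":40,"z":20,"twist":0},{"x":-100,"y":60,"z":20,"twist":0},{"x":-130,"y":85,"z":20,"twist":0},{"x":-150,"y":115,"z":20,"twist":0},{"x":-160,"y":150,"z":20,"twist":0},{"x":-170,"y":185,"z":20,"twist":0},{"x":-175,"y":220,"z":20,"twist":0}]'
python3 - <<'E'
from h import *
st()
T={"plate":(.616,.169,.06,.05),"pan":(.631,-.23,.05,.05),"bottlecap":(.623,-.032,.10,.017),"jar":(.549,-.034,.05,.029),"cuprim":(.631,-.23,.095,.024),"disc":(.617,.169,.141,.036),"knob":(.617,.169,.163,.009),"bigcap":(.4297,-.0749,.15,.017)}
for n in ["top","scene"]:
    d=get_image(n); P=cloud(d); cv2.imwrite(f"pics/{n}23.png",d["image"][:,:,::-1])
    for k,(x,y,h,r) in T.items():
        m=(np.hypot(P[...,0]-x,P[...,1]-y)<r+.014)&(abs(P[...,2]-h)<.005)
        v,u=np.nonzero(m)
        if len(u)<3: print(n,k,len(u)); continue
        q=plane(d,np.c_[u,v],h)[:,:2]; c,rr=cv2.minEnclosingCircle(q.astype(np.float32))
        print(n,k,len(u),"circ",np.round(c,4),round(rr,4),"mean",q.mean(0).round(4),"z",np.median(P[m][:,2]).round(4),"exp r",r)
E
```

```text
clock: 25.08
ee_pos: [0.6165, 0.1659, 0.2279]
tool_rot: [0.0, 1.0, -0.002, 0.013]
ft_force: [0.5, -0.6, -0.7]
width: 0.588
clock: 25.75
ee_pos: [0.4398, 0.3876, 0.2482]
tool_rot: [0.0, 1.0, -0.001, 0.013]
ft_force: [0.1, 0.3, -0.9]
width: 0.585
pos [0.4398 0.3876 0.2482] jaw -0.003 zx [ 0.026 -0.    -1.   ] w 0.585 F [ 0.1  0.3 -0.9] t 25.75
top plate 529 circ [0.611  0.1735] 0.0536 mean [0.5954 0.1649] z 0.0597 exp r 0.05
top pan 807 circ [ 0.6275 -0.2282] 0.05 mean [ 0.6237 -0.2252] z 0.0499 exp r 0.05
top bottlecap 144 circ [ 0.6193 -0.0329] 0.0172 mean [ 0.6194 -0.0327] z 0.0994 exp r 0.017
top jar 380 circ [ 0.5549 -0.035 ] 0.0375 mean [ 0.5462 -0.0347] z 0.0496 exp r 0.029
top cuprim 85 circ [ 0.6273 -0.2295] 0.0243 mean [ 0.6267 -0.2281] z 0.0941 exp r 0.024
top disc 627 circ [0.6146 0.1666] 0.0361 mean [0.6141 0.1667] z 0.1408 exp r 0.036
top knob 41 circ [0.6142 0.1662] 0.009 mean [0.6144 0.1669] z 0.1622 exp r 0.009
top bigcap 166 circ [ 0.4268 -0.0726] 0.017 mean [ 0.4266 -0.0723] z 0.15 exp r 0.017
scene plate 342 circ [0.6185 0.1636] 0.051 mean [0.6244 0.1536] z 0.0578 exp r 0.05
scene pan 725 circ [ 0.6319 -0.2323] 0.0498 mean [ 0.6389 -0.2394] z 0.0488 exp r 0.05
scene bottlecap 103 circ [ 0.6242 -0.0375] 0.0183 mean [ 0.6239 -0.0372] z 0.0977 exp r 0.017
scene jar 253 circ [ 0.5504 -0.0399] 0.0295 mean [ 0.5508 -0.0397] z 0.0476 exp r 0.029
scene cuprim 90 circ [ 0.6323 -0.2348] 0.0249 mean [ 0.6321 -0.2344] z 0.0922 exp r 0.024
scene disc 292 circ [0.6199 0.1604] 0.0381 mean [0.6207 0.1595] z 0.1389 exp r 0.036
scene knob 26 circ [0.618  0.1614] 0.0095 mean [0.6182 0.1614] z 0.1595 exp r 0.009
scene bigcap 90 circ [ 0.4324 -0.0774] 0.0175 mean [ 0.4321 -0.0767] z 0.1476 exp r 0.017
```

View pics/top23.png

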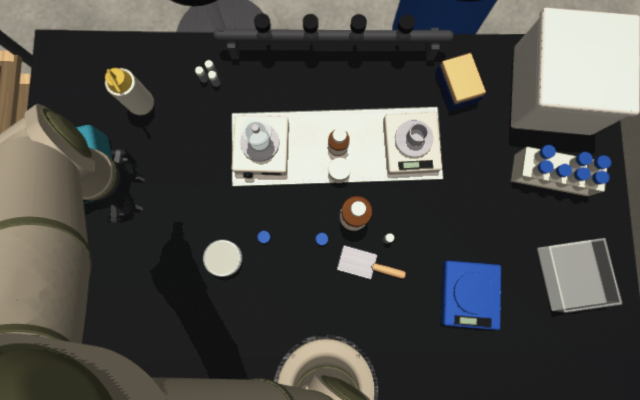

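View pics/scene23.png

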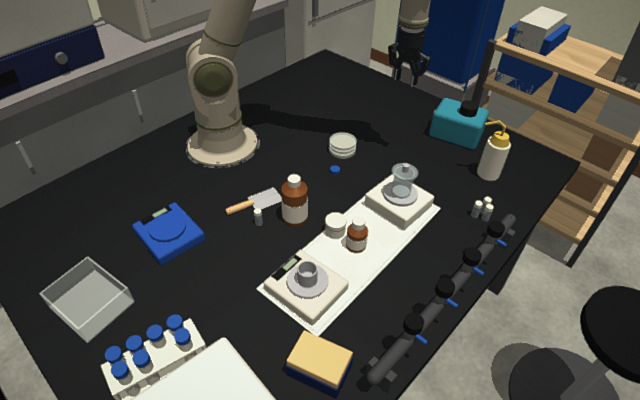

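Both cameras agree that everything is upright, and the gaps are well inside the limits. Handing in.

```bash
python3 -c "
from plant import arm; print(arm.hand_in())"
```

```text
the job is handed in; nothing more can be done
None
```

The station is set out and handed in after about 26 s on the robot's clock; the hand-in gave no verdict. All five things were upright and released, with the arm clear, in the last pictures.

| Check | Measured | Limit |
|---|---|---|
| Beaker from plate centre | about 1 mm (before the cover went on) | 15 mm |
| Cover from beaker centre | about 3–5 mm, top face at about 0.141 m, so resting on the rim | 10 mm |
| Cup from pan centre | about 1–3 mm | 15 mm |
| Small bottle from liner middle | about 3–4 mm | 15 mm |
| Jar to bottle, axes | about 73 mm | 65–92 mm |
| Big bottle | moved less than 1 mm | 20 mm |

- **Cameras:** the scene and top cameras disagree by about (4, −5) mm everywhere. I compared positions within one camera at a time.
- **Jar gap:** the clear space between jar and bottle is nearer 16 mm than the 20 mm asked for.
- **Cover grasp:** the first approach to the cover ended about 8 mm off. I saw this in the wrist picture and corrected it before closing the fingers.
- **Tool tilt:** the tool drifted to as much as 0.04 rad of tilt while I worked. The parts still set down flat.

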